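# Put the light-sensitive drum away in its dark box

## Robot

A 6-joint arm with a two-finger parallel gripper is mounted at the origin on the work surface. World frame = base frame: x ahead of the robot, y to its left, z up, the work surface at z = 0. Lengths are in m, angles in rad, forces in N, time in s.
With the tool pointing down it reaches from about 0.375 to 0.9 m from the base axis. Payload 3.1 kg.
Tool frame: the origin (TCP) lies at the very end of the fingers, on their centre line; the grasp point (between the pads) lies 19 mm behind it (tcp_to_grasp is the distance from the TCP to the grasp point, in m); z points along the fingers, y is the direction in which the jaws open and shut (so a half turn about z gives the same grasp; the last joint's range is limited). The gripper opens to 85 mm and grips with 20 to 120 N. Pads are 22 mm wide; open, the fingers measure 114 mm over their backs; the gripper's body (76 mm by 85 mm) begins 54 mm behind the grasp point. The pads swing forward as they close: fully open they stand 13 mm farther back than shut.
Start: joints at [1.018, 0.527, 1.433, -0, 1.181, -0.178], TCP at [0.229, 0.582, 0.231] pointing down, gripper open.
Joint ranges: [-3.08, 3.08], [-0.75, 2.2], [0.22, 2.44], [-1.43, 4.57], [0, 2.65], [-2.85, 2.85]. Speed limits (rad/s): [2.79, 2.79, 3.14, 3.14, 3.14, 3.14].

## Interface

Orientations are given as a unit quaternion [x, y, z, w].
In Python, from station import sense, snapshot, camera_info, sign_off, tcp_to_grasp gives the robot as it stands.
- The arm moves only by the shell command python3 -m inch 'ROWS' [FORCE]. ROWS is JSON, a list of rows, each a list of 3 entries, a list of its own where there are three numbers: the closure, from -1 (fully open) to 1 (shut), so that 0 is half open, then the shift along the tool's x, y, z normalised to -1 to 1, where 1 is 10 cm, then the turn, a rotation vector about the tool's x, y, z normalised to -1 to 1, where 1 is 360 degrees. In form: [[jaw, [dx, dy, dz], [ax, ay, az]], ...]. A call has 1 to 20 rows; each row is the pose to reach, as a shift and turn from the pose commanded when the call began, along the tool's axes at that moment, turning the shorter way round; what a row does not reach only later rows make up. A row lasts 1/10 s, in which the tool goes at most 50 mm and 8.59 degrees, less where a joint would pass 70% of its speed; a pose out of reach is approached as far as the arm can. A call with a number of a shift or a turn outside -1 to 1 is refused whole. A call with a gripper value outside its range is refused whole. The fingers move at their own pace and stop on an object; FORCE is the grip in N (left out, the last holds). Time passes only in rows, so rows that repeat a pose let the fingers close. It gives the time, the measured TCP pose, the force and the opening at its end, in the units of the state.
- sense(): the state, without advancing time (a new reading comes with each control period).
- snapshot(name): name is "scene" or "top"; returns (picture, depth): 384x512x3 uint8, blue, green, red; 384x512 float32, m along the optical axis (not along the pixel's ray), 0 where there is no reading.
- camera_info(name): a dict with "K" (3x3 intrinsics, pixels), "dist" ([k1, k2, p1, p2, k3] as OpenCV has them; the pictures are not rectified), "origin" and "orientation" of the camera in the world. Camera axes: x right, y down, z forward; pixel columns grow to the right and rows downward; lengths in m; the calibration is good to about 2 mm. A picture is of the moment at which its call begins. camera_info takes no time and is no camera call.
- sign_off(): hands the job in, once; it reports no verdict.
The state is a dict: "t": time; "q": joint angles; "qd": joint speeds; "tau": joint torques, N m; "tcp_pos": TCP position; "tool_rot": TCP orientation; "force": force on the tool from outside, world axes, zero at the start; "ft_torque": the same for the moment, N m; "finger_gap": opening from 0.0 (shut) to 1.0 (fully open).
Only numpy, scipy, OpenCV 4.12 (cv2) and the standard library are available. Lean on these libraries where they do the work, as an engineer would, in place of code of your own. Each camera call takes 0.05 s, during which the arm holds its last target.

## Task

First pull the stiff sliding cover of the dark box about 88 mm open, so that the rear compartment is uncovered but the drum stored in the front compartment stays covered. Then draw the plain full-length drum out of the light leaning stand straight along its sleeve, without tipping or dragging the stand or taking the two rollers with it, lower it gently into the rear compartment so that it stands upright on its end, and let go. Finally slide the cover fully closed, leaving everything else on the bench where it is.

Things in the scene. Friction and masses are not known exactly. Their poses are not given: they have to be found in the camera images.
- stand: Light loose grey stand, about 160 g, 140 mm tall, base 90 (x) x 196 (y) x 4 mm; origin centre of underside, z up. Three square sleeves in a row at y = -60, 0, +60 mm, all leaning 25 deg towards the stand's -x (which faces the robot within 0.4 rad): upward sleeve axis (-0.423, 0, 0.906) in the stand's frame. Pulled in any direction but this one, the stand drags or tips.
- mid_mouth (a point): Centre of the open mouth of the stand's middle sleeve: x = -2, y = 0, z = +128 mm in the stand's frame (the other mouths lie at y = -60 and +60 mm). Each sleeve is a 39.2 mm square bore, 72 mm deep, walls 3 mm. The 36 mm items slide in it freely, with 1.6 mm play on each side.
- end_l (a point): Middle of the upper edge of the stand base's +y end: y = +98, z = +4 mm in the stand's frame.
- end_r (a point): Middle of the upper edge of the stand base's -y end: y = -98, z = +4 mm in the stand's frame.
- drum: The plain drum: smooth dull grey cylinder, 36 mm diameter over its whole 130 mm length, black band round the top 10 mm; about 120 g. Origin at the centre of its lower end, z along its axis to the banded end. It starts in any one of the three sleeves, leaning with it, its upper 58 mm projecting.
- roller_a: Feed roller, to stay in its sleeve: black rubber cylinder 36 mm diameter x 80 mm with a thin steel shaft, 12 mm diameter x 40 mm, on top (120 mm in all). Origin at the centre of its lower end, z along its axis upward.
- roller_b: Second feed roller, the same as the first, in another sleeve; to stay there.
- box: Dark box of grey sheet metal, fixed: 190 (x) x 135 (y) x 140 mm high, walls and floor 5 mm, open top under the cover. Origin centre of underside, z up; its -x end faces the robot within 0.35 rad. A 24 mm partition at x = 0 separates the front compartment (x = -90 to -12 mm, holds a drum already) from the empty rear one (x = 12 to 90, y = -62 to 62 mm).
- rear_floor (a point): Centre of the floor of the empty rear compartment: x = +51, y = 0, z = +5 mm in the box's frame.
- cover (a joint): Sliding cover, aluminium plate 190 x 132 x 5 mm on top of the box, its top 145 mm above the bench. Value in m: 0 closed, grows as it is pulled to the box's -x. At 0.083 the rear compartment is wholly uncovered; beyond 0.107 the front one begins to show. About 6 N sliding friction; stays where left; no stop at the wanted opening. Starts at 0 to 0.02.
- fin (a point): Middle of the upper edge, 185 mm above the bench, of the cover's upright dark steel fin, the handle to grip from above. It moves with the cover. 12 mm thick along the box's x, 60 mm long along its y, 40 mm high above the plate. With the cover closed it is at x = -30, y = 0 mm in the box's frame.
- bottle: White plastic bottle with a black cap, 56 mm diameter, 150 mm tall, standing between stand and box; leave it. Origin at the centre of its underside.
- driver: Screwdriver with black handle, 190 mm long, lying on the bench between stand and box, on the robot's side of the bottle; leave it. Origin under it, about mid-length.
- carton: Brown cardboard carton 70 x 90 x 60 mm at the back of the work area; leave it. Origin at the centre of its underside.
Things that resemble listed ones, but are neither listed nor needed, are in the scene too. What is shaped like the drum but red or yellow is not meant.

How it is judged:
By the outcome, as a careful person would: the job done as asked, in the order asked, and still so for the second after the job is handed in, with the robot touching nothing.
It also fails if it takes over 67 s, if anything falls off the work surface, if the arm or the gripper's body presses on something with over 40 N, if the wrist force passes 120 N, or if a joint passes its speed limit or range.

## Working session

There is one attempt and no reset: what is moved stays moved. The work goes in short steps, Python scripts to look and compute and a shell command to move; the robot and the scene stay as the last step left them, time stands still between calls to the robot, and variables do not carry over. Pictures are saved under pics/ and viewed, and the job is handed in when it is done.

```bash
ls; mkdir -p pics; python3 - <<'E'
from station import *
import cv2, numpy as np
print(sense(), tcp_to_grasp)
for n in("scene","top"):
    p,d=snapshot(n); cv2.imwrite(f"pics/{n}0.png",p); np.save(f"pics/{n}0.npy",d); print(camera_info(n))
E
```

```text
pics
{'t': 0.0, 'q': array([ 1.01753398e+00,  5.28467868e-01,  1.43391726e+00,  2.48037193e-06,
        1.18141858e+00, -1.78506821e-01]), 'qd': array([-3.05507864e-04,  4.21284135e-05,  2.32277458e-04, -1.08365506e-03,
        5.10016928e-04, -5.18666304e-04]), 'tau': array([ 1.40268830e-04, -4.42347300e+01, -1.78022861e+01, -2.64958890e-04,
        8.47779913e-03, -5.65354662e-05]), 'tcp_pos': array([0.22836444, 0.58100184, 0.23032783]), 'tool_rot': array([ 1.86283551e-01,  9.82495403e-01, -1.03194075e-03, -3.96601931e-04]), 'force': array([0.78966451, 0.77289643, 0.13187301]), 'ft_torque': array([-0.01563738,  0.00322277,  0.01876052]), 'finger_gap': 1.0007183230982681} 0.0187
{'K': array([[470.81558945,   0.        , 253.76689747],
       [  0.        , 470.81558945, 188.73707046],
       [  0.        ,   0.        ,   1.        ]]), 'dist': array([-0.19198484,  0.        ,  0.        ,  0.        ,  0.        ]), 'origin': array([1.01355346, 0.45532509, 1.22045966]), 'orientation': array([ 0.3539964 ,  0.89649788, -0.24853718, -0.09595502])}
{'K': array([[406.6732816 ,   0.        , 255.92320825],
       [  0.        , 406.6732816 , 189.47478927],
       [  0.        ,   0.        ,   1.        ]]), 'dist': array([-0.02293001,  0.        ,  0.        ,  0.        ,  0.        ]), 'origin': array([ 0.52847794, -0.01292548,  1.018813  ]), 'orientation': array([ 0.71194909, -0.70144859,  0.02494574, -0.02181926])}
```

View pics/scene0.png

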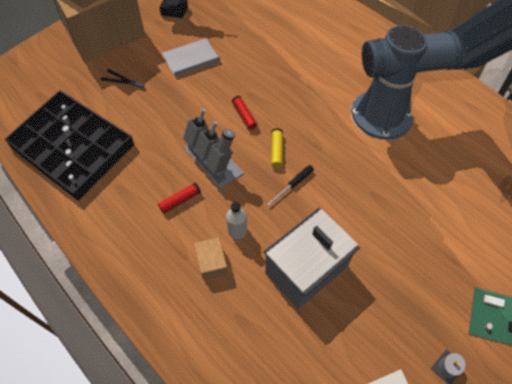

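View pics/top0.png

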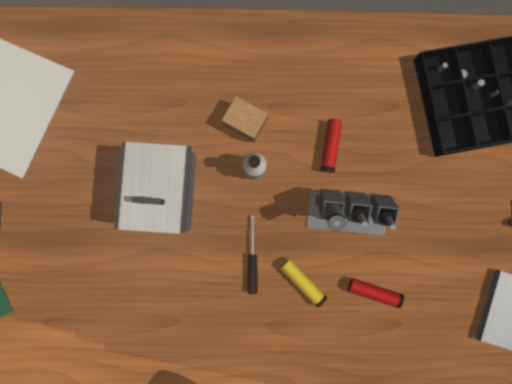

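```bash
cat > h.py <<'E'
import cv2, numpy as np
from scipy.spatial.transform import Rotation as R
from station import *
def ray(n,px):
    c=camera_info(n); u=cv2.undistortPoints(np.array(px,float).reshape(-1,1,2),c["K"],c["dist"])[:,0]
    d=np.c_[u,np.ones(len(u))]@R.from_quat(c["orientation"]).as_matrix().T
    return c["origin"],d
def onz(n,px,z):
    o,d=ray(n,px); return o+d*((z-o[2])/d[:,2])[:,None]
def dep(n,px,D):
    o,d=ray(n,px); z=np.array([D[int(round(v)),int(round(u))] for u,v in np.array(px,float).reshape(-1,2)])
    return o+d*z[:,None]
def proj(n,P):
    c=camera_info(n); r=R.from_quat(c["orientation"]).inv()
    return cv2.projectPoints(r.apply(np.array(P,float)-c["origin"]),np.zeros(3),np.zeros(3),c["K"],c["dist"])[0][:,0]
def crop(p,x0,y0,x1,y1,s,name): cv2.imwrite(name,cv2.resize(p[y0:y1,x0:x1],None,fx=s,fy=s,interpolation=cv2.INTER_CUBIC))
E
python3 - <<'E'
from h import *
p=cv2.imread("pics/top0.png");q=cv2.imread("pics/scene0.png")
crop(p,300,180,405,240,7,"pics/c1.png");crop(p,110,135,205,240,5,"pics/c2.png")
crop(q,175,100,255,195,6,"pics/c3.png");crop(q,255,200,365,310,5,"pics/c4.png")
D=np.load("pics/top0.npy")
print(onz("top",[(0,0),(512,0),(256,190),(175,384)],0))
print(dep("top",[(336,223),(360,217),(386,216),(148,200),(255,160),(152,165),(165,220)],D))
E
```

```text
[[ 1.08365525  0.66120031  0.        ]
 [ 1.10712797 -0.68517532  0.        ]
 [ 0.59468233 -0.01714828  0.        ]
 [ 0.11620294  0.17398488  0.        ]]
[[ 0.51733489 -0.18228272  0.17955011]
 [ 0.5304401  -0.23975881  0.14965886]
 [ 0.5334239  -0.30005903  0.13623222]
 [ 0.55877544  0.20494541  0.18486556]
 [ 0.6499836  -0.01342703  0.14711223]
 [ 0.63602262  0.20907874  0.1452838 ]
 [ 0.5179026   0.17760355  0.14458663]]
```

View pics/c1.png

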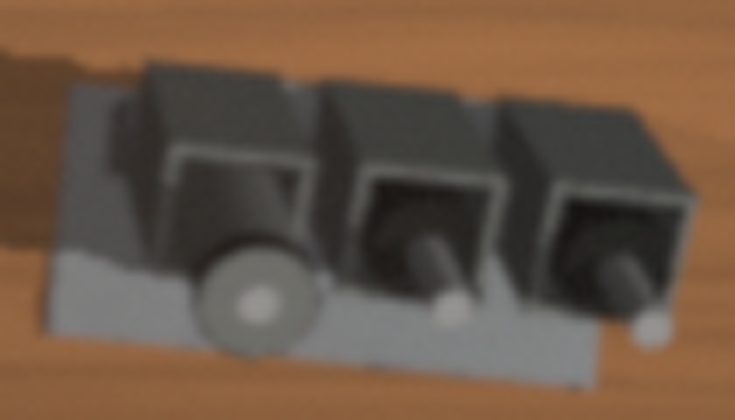

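View pics/c2.png

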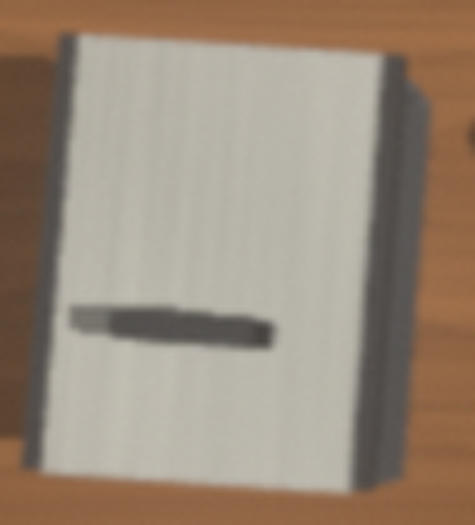

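View pics/c3.png

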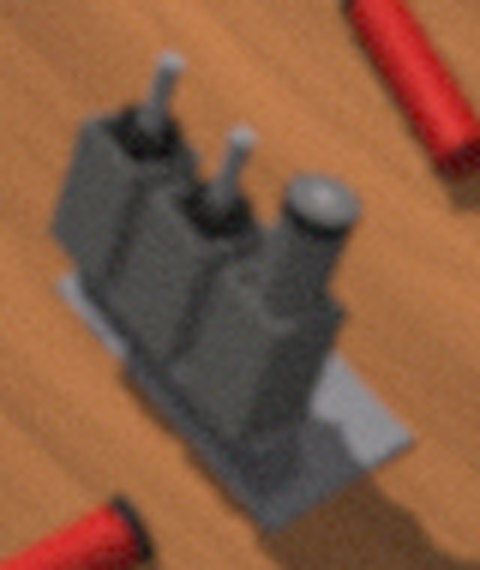

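View pics/c4.png

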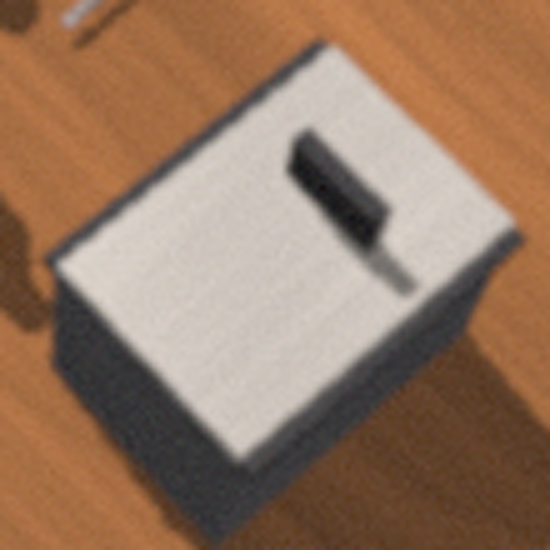

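```bash
cat >> h.py <<'E'
def cloud(n,D,step=1):
    v,u=np.mgrid[0:D.shape[0]:step,0:D.shape[1]:step]; px=np.c_[u.ravel(),v.ravel()]
    d=D[px[:,1],px[:,0]]; o,r=ray(n,px); return np.where(d[:,None]>0,o+r*d[:,None],np.nan).reshape(D.shape+(3,))
def rect(P):
    (c,s,a)=cv2.minAreaRect((P[:,:2]*1000).astype(np.float32)); return np.round(c,1),np.round(s,1),round(a,2)
E
python3 - <<'E'
from h import *
for n in("top","scene"):
    p=cv2.imread(f"pics/{n}0.png");D=np.load(f"pics/{n}0.npy");C=cloud(n,D)
    hsv=cv2.cvtColor(p,cv2.COLOR_BGR2HSV)
    box=(C[...,0]>.4)&(C[...,0]<.75)&(C[...,1]>.08)&(C[...,1]<.35)
    for nm,lo,hi,val in(("cover",.138,.152,lambda V:V>120),("fin",.172,.2,lambda V:V<256)):
        m=box&(C[...,2]>lo)&(C[...,2]<hi)&val(hsv[...,2])
        P=C[m];print(n,nm,m.sum(),rect(P),"medz",np.median(P[:,2]),P[:,2].std(), P.mean(0))
    # bench noise & stand base
    st=(C[...,0]>.4)&(C[...,0]<.68)&(C[...,1]>-.4)&(C[...,1]<-.08)
    m=(st&(hsv[...,1]<70)&(C[...,2]<.02)&(C[...,2]>-.01)).astype(np.uint8)
    px=np.argwhere(m)[:,::-1]; print("base",len(px),rect(onz(n,px,.004)))
    m=st&(C[...,2]>.165); P=C[m]; print("drumtop",len(P),P.mean(0),rect(P))
    if n=="top": print(px.min(0),px.max(0))
E
```

```text
top cover 5217 (array([589.3, 211.3]), array([141.5, 191.4]), 87.22) medz 0.14399250401922858 0.0015914793764966145 [0.58899884 0.20741044 0.14394942]
top fin 179 (array([558.5, 208.6]), array([59.8, 12. ]), 86.85) medz 0.18346125194760043 0.0021653666380656894 [0.55845574 0.20770183 0.18318113]
base 886 (array([ 537.2, -257.4]), array([221.9,  89.5]), 84.03)
drumtop 358 [ 0.52093622 -0.19760319  0.17644816] (array([ 525.1, -235.8]), array([ 41.7, 143.5]), 1.74)
[307 192] [395 234]
scene cover 3559 (array([589. , 205.1]), array([149.7, 193.1]), 86.65) medz 0.14525220033509778 0.0021456023465556595 [0.59550754 0.20785796 0.14526062]
scene fin 157 (array([559.6, 210.5]), array([60.5, 14.1]), 85.91) medz 0.18423141136598042 0.0040921503542999706 [0.56115965 0.21049801 0.18301208]
base 502 (array([ 515.9, -255.3]), array([222.2, 141. ]), 84.66)
drumtop 198 [ 0.52567744 -0.19673708  0.1771961 ] (array([ 513.3, -234.7]), array([144.3,  43. ]), 77.98)
```

```bash
python3 - <<'E'
from h import *
p=cv2.imread("pics/top0.png");q=cv2.imread("pics/scene0.png")
crop(p,112,136,162,166,14,"pics/d1.png");crop(p,112,210,192,244,9,"pics/d2.png")
crop(q,318,200,368,260,10,"pics/d3.png");crop(q,258,250,318,310,10,"pics/d4.png")
def tri(a,b):
    o1,d1=ray("top",[a]);o2,d2=ray("scene",[b]);d1=d1[0];d2=d2[0]
    s=np.linalg.lstsq(np.c_[d1,-d2],o2-o1,rcond=None)[0]; A=o1+s[0]*d1;B=o2+s[1]*d2
    return (A+B)/2,(A-B)
def t(x,y,s,ox,oy): return (x/s+ox-.5+.5/s,y/s+oy-.5+.5/s)
print("disc",tri(t(258,300,7,300,180),t(322,203,6,175,100)))
print("shaft mid",tri(t(452,308,7,300,180),t(242,138,6,175,100)))
print("shaft r",tri(t(652,330,7,300,180),t(172,63,6,175,100)))
b=onz("top",[t(45,332,7,300,180),t(590,388,7,300,180),t(72,85,7,300,180)],.004);print(b, np.linalg.norm(b[0]-b[1]),np.linalg.norm(b[0]-b[2]),np.degrees(np.arctan2(*(b[0]-b[1])[1::-1])))
s=onz("scene",[t(412,440,6,175,100),t(272,530,6,175,100),t(60,283,6,175,100)],.004);print(s)
c=onz("top",[t(x,y,5,110,135) for x,y in((77,35),(385,55),(355,490),(40,470))],.145);print(c,c.mean(0))
c=onz("scene",[t(x,y,5,255,200) for x,y in((245,465),(55,265),(335,45),(517,220))],.145);print(c,c.mean(0))
E
```

```text
disc (array([ 0.51880689, -0.18425731,  0.17605705]), array([-0.00065488,  0.00073736, -0.0001418 ]))
shaft mid (array([ 0.51728457, -0.24397152,  0.16899615]), array([-0.0009436 ,  0.00109519, -0.00028405]))
shaft r (array([ 0.51135668, -0.30414971,  0.16803426]), array([-0.00061859,  0.00074255, -0.00024114]))
[[ 0.50402969 -0.14290179  0.004     ]
 [ 0.48680954 -0.33745836  0.004     ]
 [ 0.59214677 -0.15196585  0.004     ]] 0.1953171627563969 0.0885820333794885 84.94194666962603
[[ 0.50507687 -0.14368409  0.004     ]
 [ 0.59272711 -0.15213997  0.004     ]
 [ 0.57483792 -0.34626978  0.004     ]]
[[0.68635646 0.26960744 0.145     ]
 [0.67949979 0.13539147 0.145     ]
 [0.49154763 0.14335308 0.145     ]
 [0.49794493 0.2787081  0.145     ]] [0.5888372  0.20676502 0.145     ]
[[0.68723804 0.27308345 0.145     ]
 [0.68151599 0.1363324  0.145     ]
 [0.48959735 0.1469668  0.145     ]
 [0.49589303 0.27884143 0.145     ]] [0.5885611  0.20880602 0.145     ]
```

View pics/d1.png

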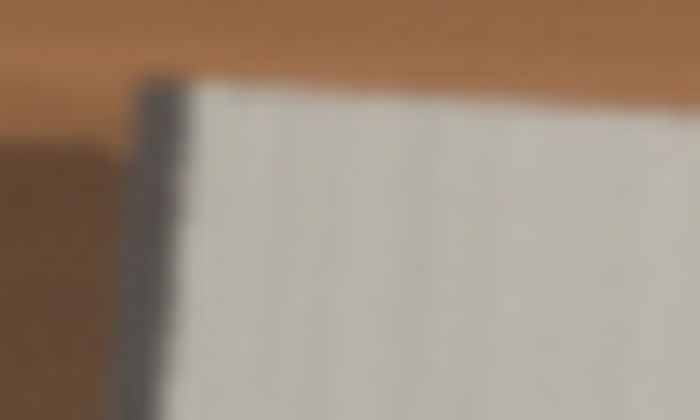

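View pics/d2.png

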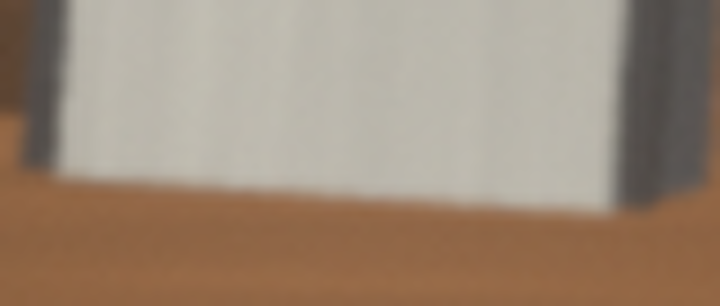

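View pics/d3.png

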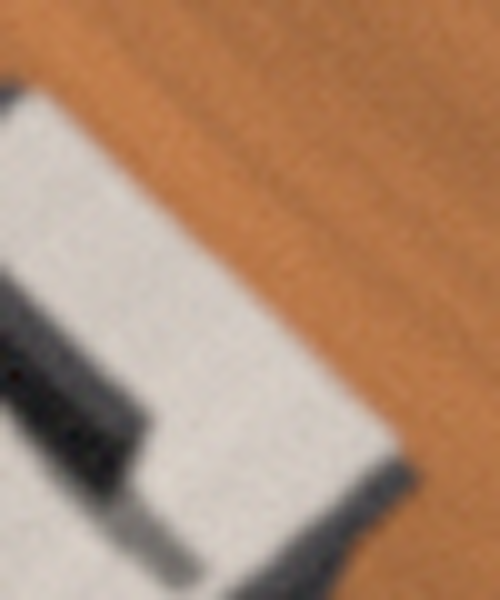

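View pics/d4.png

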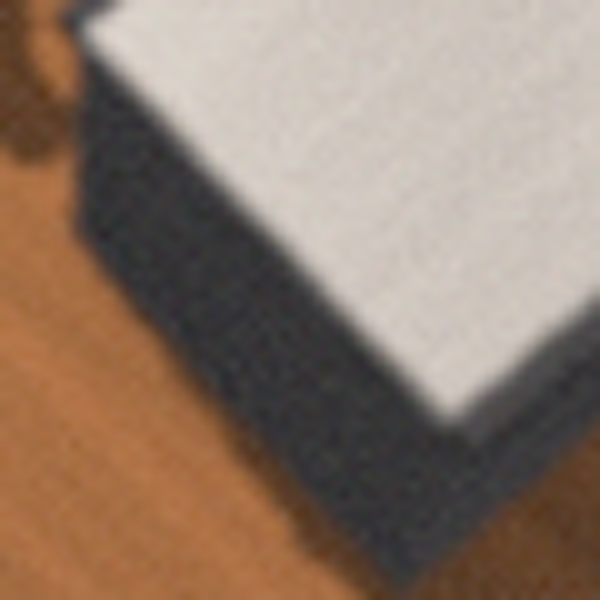

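```bash
cat >> h.py <<'E'
def pose(x,y,z,jaw_yaw,tilt=0,tyaw=0):
    """tool y at jaw_yaw deg, tool down; then tilt (deg) so that tool z leans outward along heading tyaw"""
    y_=np.array([np.cos(np.radians(jaw_yaw)),np.sin(np.radians(jaw_yaw)),0]);z_=np.array([0,0,-1.]);x_=np.cross(y_,z_)
    r=R.from_matrix(np.c_[x_,y_,z_]); h=np.array([-np.sin(np.radians(tyaw)),np.cos(np.radians(tyaw)),0])
    return np.array([x,y,z]),R.from_rotvec(-np.radians(tilt)*h)*r
def go(T,r,base=None):
    s=sense(); p=s["tcp_pos"];q=R.from_quat(s["tool_rot"])
    d=q.inv().apply(T-p)/.1; a=(q.inv()*r).as_rotvec()/(2*np.pi)
    print("pos",p.round(4),"shift",d.round(3),"turn",a.round(4),"F",s["force"].round(1),"gap",round(s["finger_gap"],3),"t",round(s["t"],2),"q",s["q"].round(2))
E
python3 - <<'E'
from h import *
go(*pose(.559,.2095,.231,-2.7))
print(R.from_quat(sense()["tool_rot"]).as_matrix().round(3))
E
```

```text
pos [0.2284 0.5811 0.2304] shift [-4.437e+00 -2.248e+00 -3.000e-03] turn [-3.000e-04  1.000e-04  1.979e-01] F [ 0.4 -0.3 -0.4] gap 0.995 t 0.1 q [ 1.02  0.53  1.43  0.    1.18 -0.18]
[[-0.931  0.366 -0.001]
 [ 0.366  0.931 -0.002]
 [ 0.    -0.002 -1.   ]]
```

```bash
for i in 1; do
python3 -m inch '[[-1,[-1,-0.507,0],[0,0,0]],[-1,[-1,-0.507,0],[0,0,0]],[-1,[-1,-0.507,0],[0,0,0]]]' 40
python3 -m inch '[[-1,[-1,-0.507,0],[0,0,0]],[-1,[-1,-0.507,0],[0,0,0]],[-1,[-1,-0.507,0],[0,0,0]]]'
python3 -m inch '[[-1,[-1,-0.507,0],[0,0,0]],[-1,[-1,-0.507,0],[0,0,0]],[-1,[-1,-0.507,0],[0,0,0]]]'
python3 -m inch '[[-1,[-1,-0.507,0],[0,0,0.0]],[-1,[-1,-0.507,0],[0,0,0]],[-1,[-1,-0.507,0],[0,0,0]]]'
python3 -m inch '[[-1,[-0.44,-0.22,0],[0,0,0.198]],[-1,[-0.44,-0.22,0],[0,0,0.198]],[-1,[-0.44,-0.22,0],[0,0,0.198]],[-1,[-0.44,-0.22,0],[0,0,0.198]],[-1,[-0.44,-0.22,0],[0,0,0.198]],[-1,[-0.44,-0.22,0],[0,0,0.198]],[-1,[-0.44,-0.22,0],[0,0,0.198]],[-1,[-0.44,-0.22,0],[0,0,0.198]],[-1,[-0.44,-0.22,0],[0,0,0.198]],[-1,[-0.44,-0.22,0],[0,0,0.198]],[-1,[-0.44,-0.22,0],[0,0,0.198]]]'
done
python3 - <<'E'
from h import *
go(*pose(.559,.2095,.157,-2.7))
E
```

```text
t: 0.4
tcp_pos: [0.3054, 0.4945, 0.2307]
tool_rot: [0.188, 0.982, -0.001, 0.0]
force: [0.9, 0.6, 0.0]
finger_gap: 0.992
t: 0.7
tcp_pos: [0.3803, 0.4112, 0.2311]
tool_rot: [0.188, 0.982, -0.001, 0.0]
force: [0.2, 0.6, -0.6]
finger_gap: 0.997
t: 1.0
tcp_pos: [0.4551, 0.3279, 0.2312]
tool_rot: [0.188, 0.982, -0.0, 0.001]
force: [-0.3, -0.1, 0.0]
finger_gap: 0.998
t: 1.3
tcp_pos: [0.5298, 0.2443, 0.2312]
tool_rot: [0.188, 0.982, 0.0, 0.001]
force: [-0.8, 0.3, 0.4]
finger_gap: 1.001
t: 2.4
tcp_pos: [0.559, 0.211, 0.2311]
tool_rot: [0.723, 0.691, -0.0, -0.0]
force: [0.7, 0.8, -0.5]
finger_gap: 1.002
pos [0.559  0.211  0.2311] shift [-0.015  0.002  0.741] turn [-0.0001 -0.0001  0.0002] F [ 0.7  0.8 -0.5] gap 1.002 t 2.4 q [0.17 0.49 1.5  0.   1.15 0.22]
```

```bash

python3 -m inch '[[-1,[-0.015,0,0.4],[0,0,0]],[-1,[-0.015,0,0.65],[0,0,0]],[-1,[-0.015,0,0.74],[0,0,0]],[-1,[-0.015,0,0.74],[0,0,0]],[-1,[-0.015,0,0.74],[0,0,0]]]'
python3 -m inch '[[0,[0,0,0],[0,0,0]],[0.3,[0,0,0],[0,0,0]],[0.6,[0,0,0],[0,0,0]],[1,[0,0,0],[0,0,0]],[1,[0,0,0],[0,0,0]],[1,[0,0,0],[0,0,0]],[1,[0,0,0],[0,0,0]],[1,[0,0,0],[0,0,0]],[1,[0,0,0],[0,0,0]],[1,[0,0,0],[0,0,0]]]' 60
python3 - <<'E'
from h import *
go(*pose(.559,.2095,.157,-2.7))
p,d=snapshot("scene");crop(p,230,150,400,310,4,"pics/e1.png");p,d=snapshot("top");crop(p,90,120,230,250,4,"pics/e2.png")
E
```

```text
t: 2.9
tcp_pos: [0.5604, 0.2087, 0.1582]
tool_rot: [0.724, 0.69, 0.001, 0.0]
force: [0.1, -0.5, 0.1]
finger_gap: 0.999
t: 3.9
tcp_pos: [0.5593, 0.2084, 0.1577]
tool_rot: [0.724, 0.69, -0.0, -0.0]
force: [-2.4, 0.0, 4.1]
finger_gap: 0.132
pos [0.5593 0.2084 0.1577] shift [ 0.011 -0.003  0.007] turn [-0.0001  0.     -0.0001] F [-2.4  0.   4.1] gap 0.132 t 3.9 q [0.17 0.58 1.57 0.   0.99 0.22]
```

View pics/e1.png

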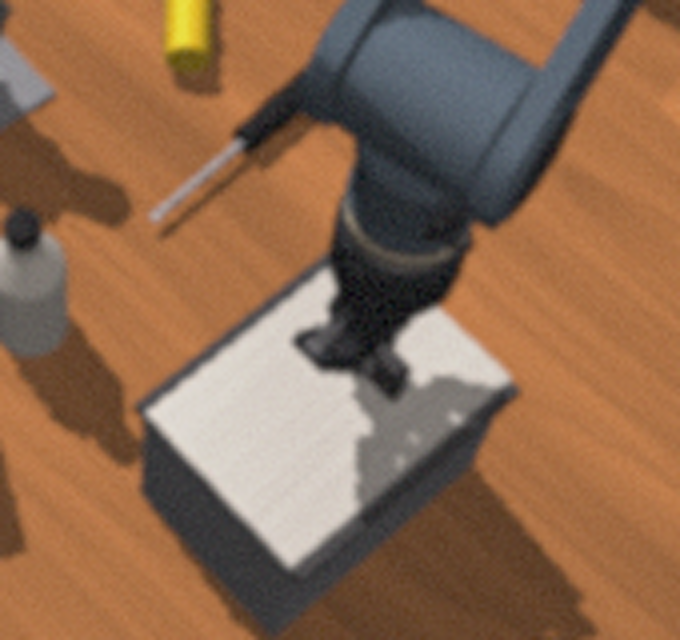

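```bash

python3 -m inch '[[1,[0,-0.04,0],[0,0,0]],[1,[0,-0.1,0],[0,0,0]],[1,[0,-0.18,0],[0,0,0]],[1,[0,-0.26,0],[0,0,0]],[1,[0,-0.34,0],[0,0,0]],[1,[0,-0.42,0],[0,0,0]],[1,[0,-0.5,0],[0,0,0]],[1,[0,-0.58,0],[0,0,0]],[1,[0,-0.66,0],[0,0,0]],[1,[0,-0.74,0],[0,0,0]],[1,[0,-0.8,0],[0,0,0]],[1,[0,-0.84,0],[0,0,0]],[1,[0,-0.87,0],[0,0,0]],[1,[0,-0.87,0],[0,0,0]],[1,[0,-0.87,0],[0,0,0]],[1,[0,-0.87,0],[0,0,0]]]'
python3 - <<'E'
from h import *
go(*pose(.559-.087,.2095,.157,-2.7))
p,d=snapshot("scene");crop(p,230,150,400,310,4,"pics/f1.png");p,d=snapshot("top");crop(p,90,120,230,250,5,"pics/f2.png")
E
```

```text
t: 5.6
tcp_pos: [0.4753, 0.2125, 0.1577]
tool_rot: [0.724, 0.69, 0.002, 0.002]
force: [5.7, -1.3, -1.0]
finger_gap: 0.128
pos [0.4753 0.2125 0.1577] shift [-0.032 -0.032  0.007] turn [ 0.0009 -0.0001 -0.0001] F [ 5.7 -1.3 -1. ] gap 0.128 t 5.6 q [ 0.21  0.49  1.77 -0.    0.87  0.25]
```

View pics/f2.png

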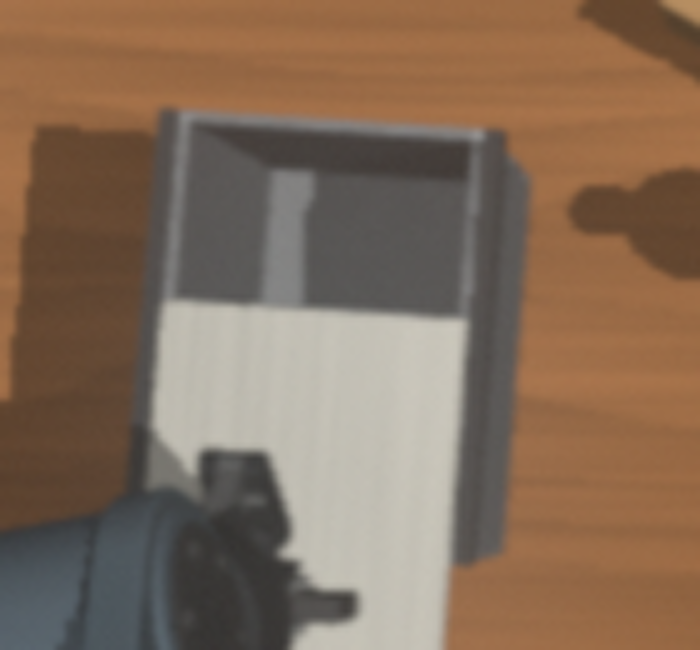

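```bash
python3 - <<'E'
from h import *
f=lambda x,y:(x/5+90-.4,y/5+120-.4)
a=onz("top",[f(316,310)],.145)[0];b=onz("top",[f(335,117)],.14)[0];print(a,b,np.linalg.norm((a-b)[:2]))
b=onz("top",[f(180,110),f(490,130)],.14);print(b)
E
```

```text
[0.60006895 0.20626805 0.145     ] [0.68514382 0.20193855 0.14      ] 0.08518496641520851
[[0.68727805 0.26990885 0.14      ]
 [0.68039604 0.13405777 0.14      ]]
```

View pics/f1.png

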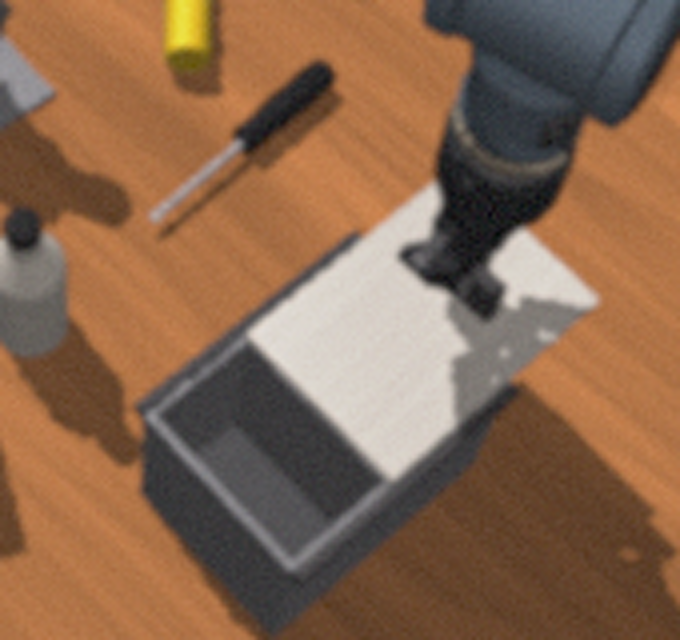

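```bash

python3 -m inch '[[1,[0,-0.02,0],[0,0,0]],[1,[0,-0.035,0],[0,0,0]],[1,[0,-0.035,0],[0,0,0]],[1,[0,-0.035,0],[0,0,0]],[1,[0,-0.015,0],[0,0,0]],[1,[0,-0.006,0],[0,0,0]],[1,[0,-0.006,0],[0,0,0]]]'
python3 -m inch '[[0.3,[0,0,0],[0,0,0]],[0.3,[0,0,0],[0,0,0]],[0.3,[0,0,0],[0,0,0]],[0.3,[0,0,0],[0,0,0]],[0.3,[0,0,0],[0,0,0]]]'
python3 -m inch '[[0,[0,0,-0.3],[0,0,0]],[-1,[0,0,-0.7],[0,0,0]],[-1,[0,0,-1],[0,0,0]],[-1,[0,0,-1],[0,0,0]]]'
python3 - <<'E'
from h import *
p,d=snapshot("top");crop(p,90,120,230,250,5,"pics/g2.png")
C=cloud("top",d);hsv=cv2.cvtColor(p,cv2.COLOR_BGR2HSV)
# stand-side target, hover
ax=np.array([-.4213,.0383,.906]);T=np.array([.5345,-.1847,.1432])+.09*ax
print(T);go(T,pose(0,0,0,-5.2,25,-5.2)[1]);print(pose(0,0,0,-5.2,25,-5.2)[1].as_matrix().round(3))
E
```

```text
t: 6.4
tcp_pos: [0.4718, 0.2127, 0.1577]
tool_rot: [0.724, 0.69, -0.0, -0.0]
force: [-0.2, -1.4, 5.5]
finger_gap: 0.132
t: 6.9
tcp_pos: [0.4719, 0.2126, 0.1571]
tool_rot: [0.724, 0.69, -0.0, -0.0]
force: [0.0, -0.2, -0.6]
finger_gap: 0.351
t: 7.3
tcp_pos: [0.4749, 0.2133, 0.2616]
tool_rot: [0.724, 0.69, 0.004, 0.003]
force: [0.2, 0.0, 0.2]
finger_gap: 0.978
[ 0.496583 -0.181253  0.22474 ]
pos [0.4733 0.2129 0.2594] shift [-3.926  0.419  0.343] turn [-0.0686 -0.0017  0.0067] F [-0.2  0.7 -0.5] gap 0.997 t 7.35 q [ 0.21  0.35  1.67 -0.    1.12  0.26]
[[ 0.091  0.903  0.421]
 [ 0.996 -0.082 -0.038]
 [ 0.     0.423 -0.906]]
```

View pics/g2.png

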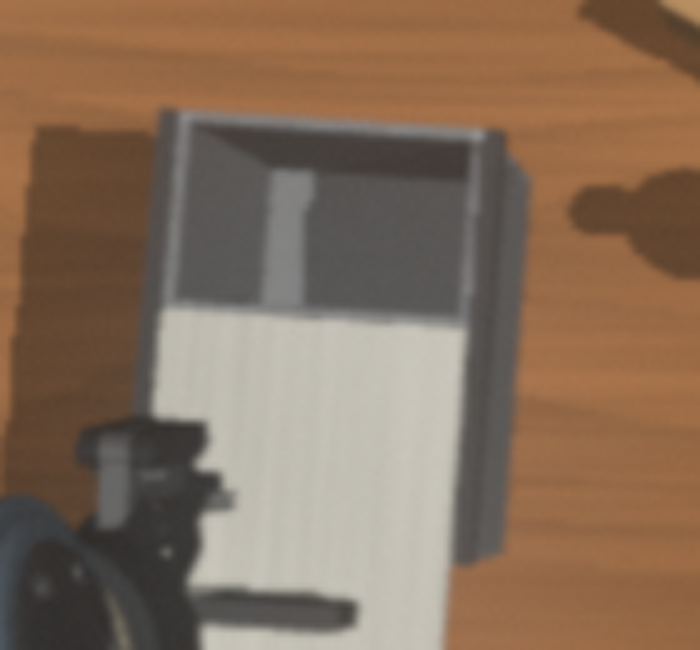

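```bash

python3 -m inch '[[-1,[-1,0.1,0],[0,0,0]],[-1,[-1,0.1,0],[0,0,0]],[-1,[-1,0.1,0],[0,0,0]]]'
python3 -m inch '[[-1,[-1,0.1,0],[0,0,0]],[-1,[-1,0.1,0],[0,0,0]],[-1,[-1,0.1,0],[0,0,0]]]'
python3 -m inch '[[-1,[-1,0.1,0],[0,0,0]],[-1,[-1,0.1,0],[0,0,0]],[-1,[-1,0.1,0],[0,0,0]]]'
python3 -m inch '[[-1,[-0.93,0.1,0],[-0.0686,0,0.007]],[-1,[-0.93,0.1,0],[-0.0686,0,0.007]],[-1,[-0.93,0.1,0],[-0.0686,0,0.007]],[-1,[-0.93,0.1,0],[-0.0686,0,0.007]],[-1,[-0.93,0.1,0],[-0.0686,0,0.007]],[-1,[-0.93,0.1,0.1],[-0.0686,0,0.007]]]'
python3 - <<'E'
from h import *
ax=np.array([-.4213,.0383,.906]);T=np.array([.5345,-.1847,.1432])+.09*ax
go(T,pose(0,0,0,-5.2,25,-5.2)[1])
E
```

```text
t: 7.65
tcp_pos: [0.4767, 0.1076, 0.2558]
tool_rot: [0.726, 0.688, -0.002, -0.0]
force: [1.2, 0.5, -0.1]
finger_gap: 0.999
t: 7.95
tcp_pos: [0.4828, 0.0074, 0.2561]
tool_rot: [0.726, 0.688, -0.001, 0.0]
force: [0.1, 0.2, 0.8]
finger_gap: 1.002
t: 8.25
tcp_pos: [0.4885, -0.0927, 0.2563]
tool_rot: [0.726, 0.688, -0.001, 0.001]
force: [0.7, 0.1, 0.3]
finger_gap: 0.998
t: 8.85
tcp_pos: [0.4954, -0.182, 0.2487]
tool_rot: [0.721, 0.659, 0.148, 0.156]
force: [-1.2, 0.3, -0.5]
finger_gap: 1.002
pos [ 0.4954 -0.182   0.2487] shift [ 0.007 -0.091  0.222] turn [-0.0004 -0.0011 -0.0001] F [-1.2  0.3 -0.5] gap 1.002 t 8.85 q [-0.71  0.25  1.96  0.44  0.62 -0.94]
```

```bash

python3 -m inch '[[-1,[0.007,-0.091,0.1],[0,-0.001,0]],[-1,[0.007,-0.091,0.22],[0,-0.001,0]],[-1,[0.007,-0.091,0.22],[0,-0.001,0]],[-1,[0.007,-0.091,0.22],[0,-0.001,0]]]'
python3 - <<'E'
from h import *
ax=np.array([-.4213,.0383,.906]);T=np.array([.5345,-.1847,.1432])
go(T,pose(0,0,0,-5.2,25,-5.2)[1])
p,d=snapshot("scene");crop(p,165,70,285,190,6,"pics/i1.png");p,d=snapshot("top");crop(p,280,150,420,260,5,"pics/i2.png")
E
```

```text
t: 9.25
tcp_pos: [0.4951, -0.1808, 0.2232]
tool_rot: [0.722, 0.658, 0.145, 0.157]
force: [0.2, 0.5, 0.7]
finger_gap: 1.002
pos [ 0.4951 -0.1808  0.2232] shift [-0.006  0.025  0.892] turn [-0.0009 -0.0005 -0.0004] F [0.2 0.5 0.7] gap 1.002 t 9.25 q [-0.7   0.3   1.99  0.48  0.55 -0.99]
```

View pics/i1.png

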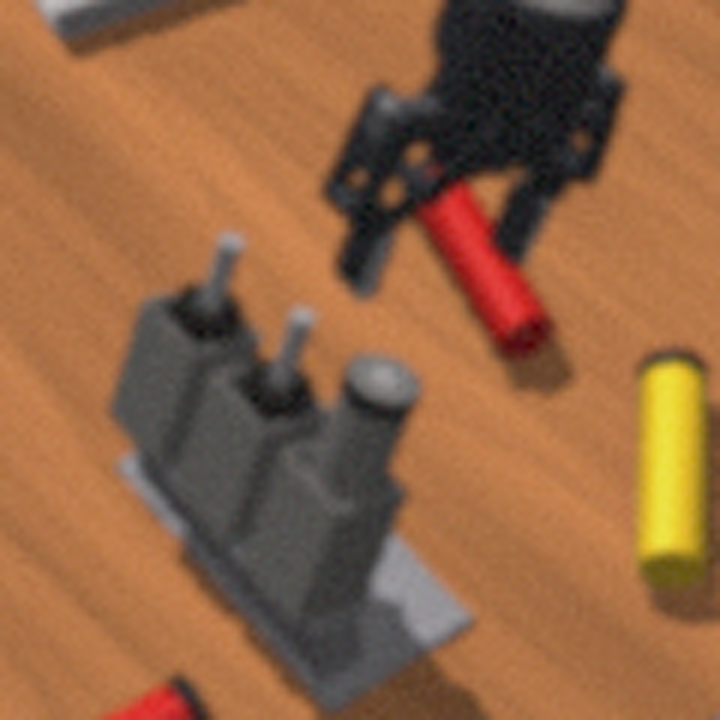

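View pics/i2.png

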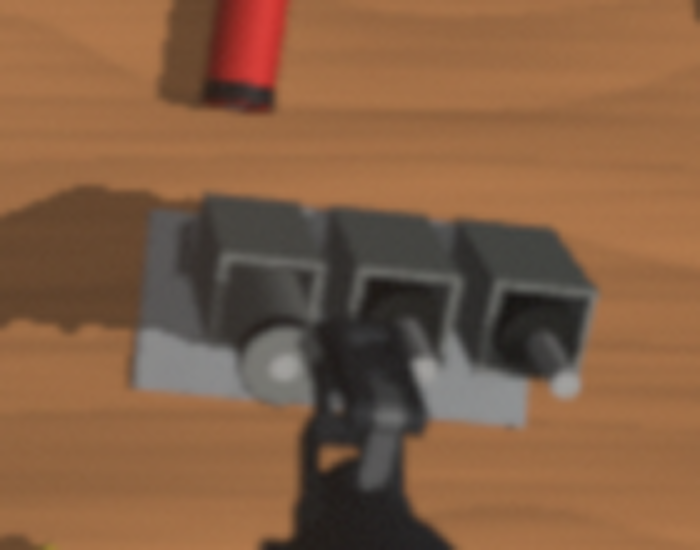

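```bash
python3 - <<'E'
from h import *
s=sense();M=R.from_quat(s["tool_rot"]).as_matrix();p=s["tcp_pos"];print(M.round(3))
for n,c,k in(("scene",(165,70),6),("top",(280,150),5)):
    for nm,o in(("tcp",(0,0,0)),("y+",(0,.05,-.01)),("y-",(0,-.05,-.01)),("back",(0,0,-.1)),("x+",(.05,0,-.01))):
        print(n,nm,((proj(n,[p+M@o])[0]-c)*k).round())
E
```

```text
[[ 0.093  0.904  0.417]
 [ 0.996 -0.085 -0.036]
 [ 0.003  0.418 -0.908]]
scene tcp [420. 292.]
scene y+ [342. 293.]
scene y- [507. 257.]
scene back [489. 112.]
scene x+ [493. 343.]
top tcp [300. 425.]
top y+ [327. 319.]
top y- [281. 549.]
top back [345. 558.]
top x+ [175. 423.]
```

```bash

python3 -m inch '[[-1,[-0.006,0.025,0.15],[-0.001,-0.0005,0]],[-1,[-0.006,0.025,0.3],[-0.001,-0.0005,0]],[-1,[-0.006,0.025,0.42],[-0.001,-0.0005,0]],[-1,[-0.006,0.025,0.5],[-0.001,-0.0005,0]],[-1,[-0.006,0.025,0.5],[-0.001,-0.0005,0]],[-1,[-0.006,0.025,0.5],[-0.001,-0.0005,0]]]'
python3 - <<'E'
from h import *
ax=np.array([-.4213,.0383,.906]);T=np.array([.5345,-.1847,.1432])
go(T,pose(0,0,0,-5.2,25,-5.2)[1])
p,d=snapshot("scene");crop(p,165,70,285,190,6,"pics/j1.png");p,d=snapshot("top");crop(p,280,150,420,260,5,"pics/j2.png")
E
```

```text
t: 9.95
tcp_pos: [0.5172, -0.1836, 0.1792]
tool_rot: [0.722, 0.657, 0.146, 0.16]
force: [-0.2, 0.4, -0.4]
finger_gap: 0.998
pos [ 0.5172 -0.1836  0.1792] shift [0.005 0.005 0.399] turn [ 0.0001  0.0001 -0.0006] F [-0.2  0.4 -0.4] gap 0.998 t 9.95 q [-0.68  0.41  1.99  0.59  0.43 -1.08]
```

View pics/j1.png

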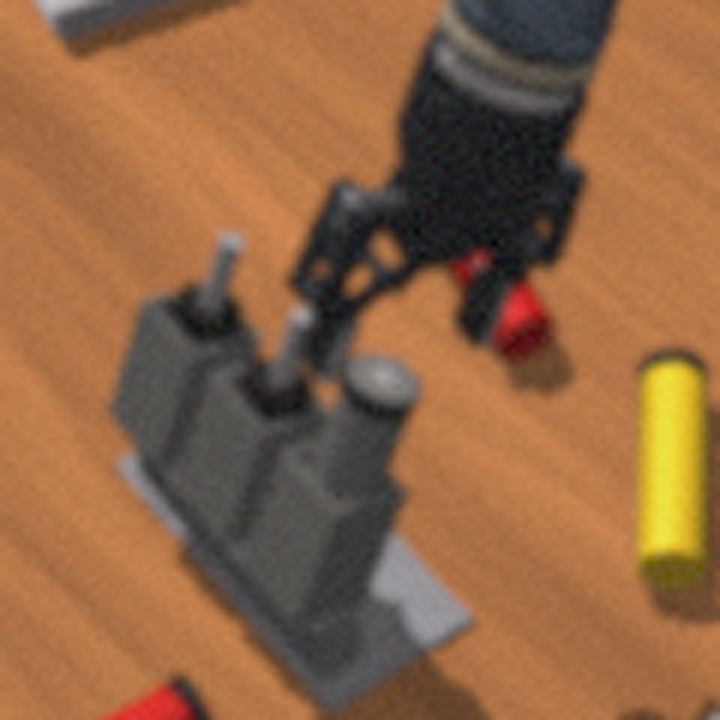

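View pics/j2.png

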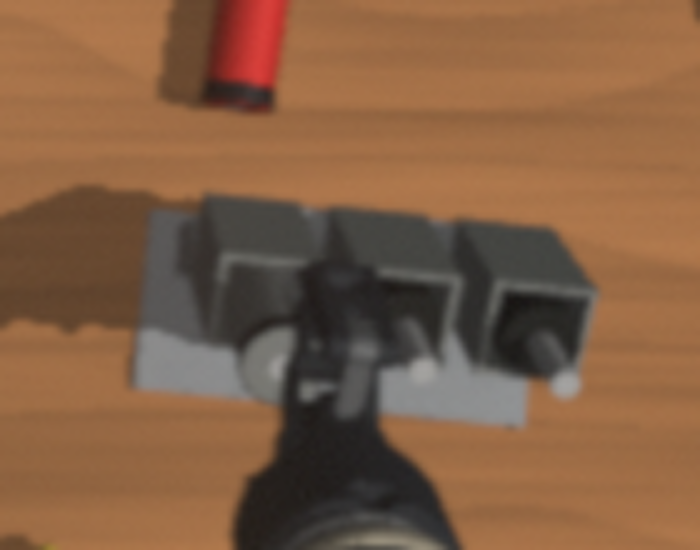

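```bash
python3 - <<'E'
from h import *
s=sense();M=R.from_quat(s["tool_rot"]).as_matrix();p=s["tcp_pos"]
for n in("scene","top"):
    im,D=snapshot(n);C=cloud(n,D).reshape(-1,3);C=C[np.isfinite(C).all(1)]
    L=(C-p)@M*1000
    for lo in(-60,-40,-30,-20,-10):
        for sg in(1,-1):
            m=(L[:,2]>lo)&(L[:,2]<lo+10)&(abs(L[:,0])<40)&(L[:,1]*sg>25)&(L[:,1]*sg<75)
            if m.sum()>2: print(n,lo,sg,m.sum(),"x",np.percentile(L[m,0],[3,50,97]).round(1),"y",np.percentile(L[m,1],[3,50,97]).round(1))
    m=(C[:,2]>.16)&(C[:,2]<.19)&(abs(L[:,0])<30)&(abs(L[:,1])<22)
    if m.sum(): print("disc pts",n,m.sum(),L[m].mean(0),L[m].min(0),L[m].max(0))
E
```

```text
scene -60 1 18 x [ 4.4 10.2 13.4] y [43.5 55.2 73.2]
scene -60 -1 27 x [-7.6  5.5 13.7] y [-54.8 -44.1 -40.2]
scene -40 1 24 x [-6.1  5.5 10.3] y [45.2 56.4 60.6]
scene -40 -1 19 x [-9.   1.3 11. ] y [-45.6 -40.1 -37.4]
scene -30 1 22 x [-4.7  5.3 10.7] y [45.4 51.5 59.5]
scene -30 -1 22 x [-11.    2.5  10. ] y [-50.6 -42.6 -38.7]
scene -20 1 6 x [-6.3  4.3  8.5] y [49.1 50.8 51.8]
scene -20 -1 11 x [-10.8  -3.2   6.6] y [-45.8 -42.1 -40. ]
disc pts scene 185 [3.73930791 8.56868033 7.50806804] [-20.87073866 -17.73651854  -4.96273304] [19.1197355  21.89569897 29.54151878]
top -60 1 8 x [10.4 12.8 14.6] y [48.5 52.4 66.4]
top -40 1 11 x [ 7.9 11.2 12.4] y [42.3 48.7 52.6]
top -30 1 12 x [ 7.2  8.2 12. ] y [42.7 49.4 55.5]
top -20 1 4 x [ 8.1  9.3 12.1] y [46.  48.1 48.4]
disc pts top 201 [8.12567589 4.30789518 4.85334843] [-14.42747417 -17.18841411  -2.43652509] [20.04863144 18.89186257 28.67124983]
```

```bash
python3 - <<'E'
from h import *
s=sense();M=R.from_quat(s["tool_rot"]).as_matrix();p=s["tcp_pos"]
for n in("scene","top"):
    D=np.load(f"pics/{n}0.npy") ;C=cloud(n,D).reshape(-1,3);C=C[np.isfinite(C).all(1)]
    L=(C-p)@M*1000
    m=(abs(L[:,0])<30)&(abs(L[:,1])<30)&(L[:,2]<30)
    print(n,np.histogram(L[m,2],np.arange(-10,32,2)))
    m&=(L[:,2]<5)
    (c,r)=cv2.minEnclosingCircle(L[m,:2].astype(np.float32)); print("disc",m.sum(),L[m].mean(0),c,r,L[m].min(0),L[m].max(0))
    m=(abs(L[:,0])<25)&(abs(L[:,1])<25)&(L[:,2]>8)&(L[:,2]<54); Q=L[m]
    for a in range(8,54,8):
        k=(Q[:,2]>=a)&(Q[:,2]<a+8); 
        if k.sum()>8:
            A=np.c_[2*Q[k,:2],np.ones(k.sum())];
            print(" side",a,k.sum(),"x",Q[k,0].min().round(1),Q[k,0].max().round(1),"y",Q[k,1].min().round(1),Q[k,1].max().round(1))
E
```

```text
scene (array([ 0,  0,  0, 22, 49, 21,  3, 10,  8,  3, 11, 10,  4,  6,  8,  8,  6,
       10,  3,  8]), array([-10,  -8,  -6,  -4,  -2,   0,   2,   4,   6,   8,  10,  12,  14,
        16,  18,  20,  22,  24,  26,  28,  30]))
disc 99 [ 1.08353058  4.32209706 -0.59580544] (-0.6068506240844727, 2.9176583290100098) 20.540821075439453 [-20.38776654 -16.48819084  -3.96219941] [19.26294774 22.66833807  4.93413705]
 side 8 28 x -12.2 20.4 y -3.4 21.9
 side 16 28 x -14.2 16.6 y -9.6 22.3
 side 24 28 x -12.5 18.6 y -4.3 21.5
 side 32 33 x -12.5 19.9 y -7.7 22.4
 side 40 27 x -6.9 19.9 y -8.8 20.7
 side 48 19 x -13.3 17.7 y -5.9 21.5
top (array([  0,   0,   0,   7,  62, 121,  38,  10,   7,   7,   7,   4,   6,
         6,   8,   8,   8,   8,   8,   2]), array([-10,  -8,  -6,  -4,  -2,   0,   2,   4,   6,   8,  10,  12,  14,
        16,  18,  20,  22,  24,  26,  28,  30]))
disc 233 [1.87260873 0.86401079 0.75843486] (1.3011263608932495, -0.4950246512889862) 18.918664932250977 [-15.2328033  -18.77798479  -2.97626387] [19.67231907 17.78850595  4.80877792]
 side 8 24 x -11.1 19.2 y 0.3 17.9
 side 16 30 x -10.0 19.2 y -1.8 17.5
 side 24 24 x -5.3 19.7 y -4.7 18.6
 side 32 25 x -11.7 19.4 y -2.3 17.9
 side 40 28 x -8.4 19.5 y -7.8 18.2
 side 48 20 x -10.1 19.0 y 2.1 18.5
```

```bash

python3 -m inch '[[-1,[0.013,0.012,0.1],[0,0,0]],[-1,[0.013,0.012,0.2],[0,0,0]],[-1,[0.013,0.012,0.3],[0,0,0]],[-1,[0.013,0.012,0.36],[0,0,0]],[-1,[0.013,0.012,0.4],[0,0,0]],[-1,[0.013,0.012,0.4],[0,0,0]],[-1,[0.013,0.012,0.4],[0,0,0]]]'
python3 -m inch '[[-0.3,[0,0,0],[0,0,0]],[-0.2,[0,0,0],[0,0,0]],[-0.1,[0,0,0],[0,0,0]],[0,[0,0,0],[0,0,0]],[0,[0,0,0],[0,0,0]],[0,[0,0,0],[0,0,0]]]' 20
python3 - <<'E'
from h import *
T=np.array([.5345,-.1847,.1432])
go(T,pose(0,0,0,-5.2,25,-5.2)[1])
p,d=snapshot("scene");crop(p,165,70,285,190,6,"pics/k1.png");p,d=snapshot("top");crop(p,280,150,420,260,5,"pics/k2.png")
E
```

```text
t: 10.85
tcp_pos: [0.5352, -0.184, 0.1432]
tool_rot: [0.722, 0.657, 0.146, 0.16]
force: [-0.5, -0.7, -0.1]
finger_gap: 1.007
t: 11.45
tcp_pos: [0.5352, -0.1841, 0.1435]
tool_rot: [0.722, 0.657, 0.146, 0.16]
force: [-0.0, -0.3, -0.3]
finger_gap: 0.5
pos [ 0.5352 -0.1841  0.1435] shift [-0.007 -0.007 -0.   ] turn [ 0.0001  0.0002 -0.0006] F [-0.  -0.3 -0.3] gap 0.5 t 11.45 q [-0.65  0.5   1.98  0.69  0.36 -1.16]
```

View pics/k1.png

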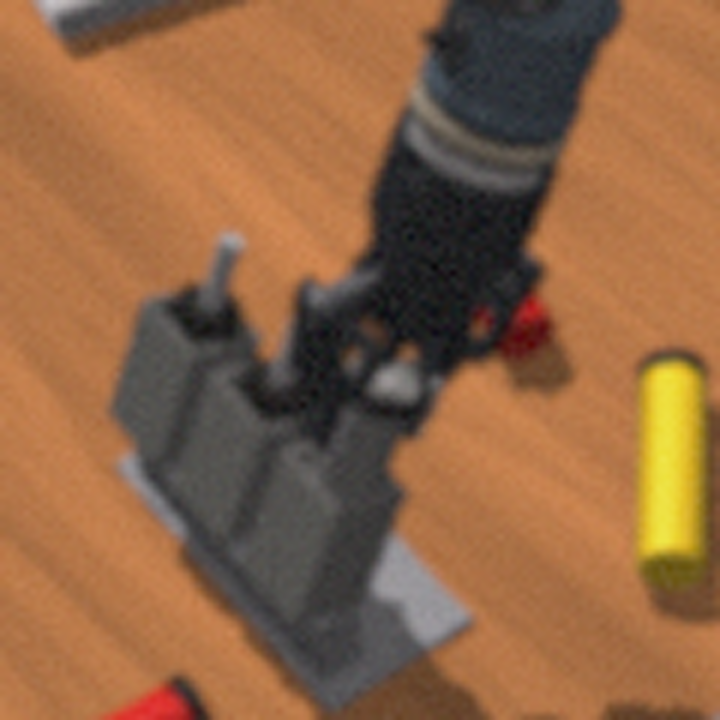

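View pics/k2.png

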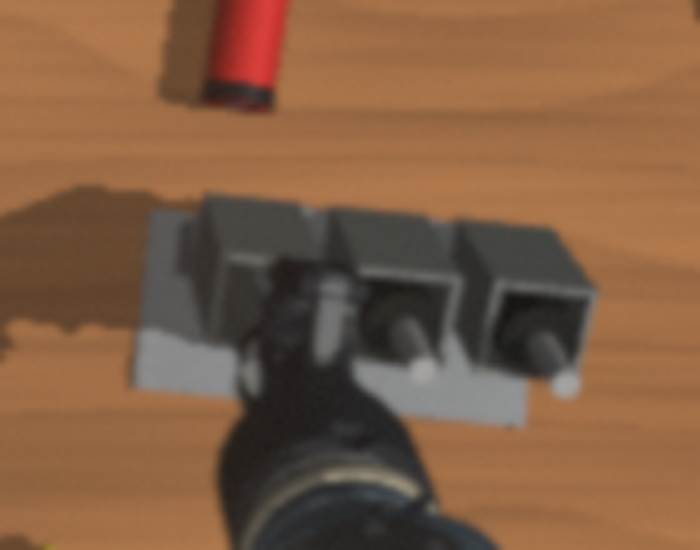

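```bash

python3 -m inch '[[0.04,[0,0,0],[0,0,0]],[0.06,[0,0,0],[0,0,0]],[0.08,[0,0,0],[0,0,0]],[0.08,[0,0,0],[0,0,0]]]'
python3 -m inch '[[0.1,[0,0,0],[0,0,0]],[0.12,[0,0,0],[0,0,0]],[0.12,[0,0,0],[0,0,0]]]'
python3 -m inch '[[0.14,[0,0,0],[0,0,0]],[0.16,[0,0,0],[0,0,0]],[0.2,[0,0,0],[0,0,0]],[0.25,[0,0,0],[0,0,0]]]'
python3 - <<'E'
from h import *
T=np.array([.5345,-.1847,.1432])
go(T,pose(0,0,0,-5.2,25,-5.2)[1])
E
```

```text
t: 11.95
tcp_pos: [0.5352, -0.184, 0.1434]
tool_rot: [0.722, 0.657, 0.146, 0.16]
force: [-0.6, -0.2, 0.3]
finger_gap: 0.462
t: 12.25
tcp_pos: [0.5352, -0.184, 0.1434]
tool_rot: [0.722, 0.657, 0.146, 0.16]
force: [0.4, 0.2, -0.1]
finger_gap: 0.44
t: 12.65
tcp_pos: [0.5352, -0.184, 0.1435]
tool_rot: [0.722, 0.657, 0.146, 0.16]
force: [-0.7, 0.8, 1.0]
finger_gap: 0.418
pos [ 0.5352 -0.184   0.1435] shift [-0.007 -0.006  0.   ] turn [ 0.0001  0.0002 -0.0006] F [-0.7  0.8  1. ] gap 0.418 t 12.65 q [-0.65  0.5   1.98  0.69  0.36 -1.16]
```

```bash

python3 -m inch '[[1,[0,0,0],[0,0,0]],[1,[0,0,0],[0,0,0]],[1,[0,0,0],[0,0,0]]]' 50
python3 -m inch '[[1,[0,0,-0.02],[0,0,0]],[1,[0,0,-0.06],[0,0,0]],[1,[0,0,-0.1],[0,0,0]],[1,[0,0,-0.15],[0,0,0]],[1,[0,0,-0.15],[0,0,0]]]'
python3 - <<'E'
from h import *
T=np.array([.5345,-.1847,.1432])
go(T,pose(0,0,0,-5.2,25,-5.2)[1])
p,d=snapshot("scene");crop(p,165,70,285,190,6,"pics/l1.png");p,d=snapshot("top");crop(p,280,150,420,260,5,"pics/l2.png")
E
```

```text
t: 12.95
tcp_pos: [0.5352, -0.184, 0.1436]
tool_rot: [0.722, 0.657, 0.146, 0.16]
force: [-2.8, -0.9, 4.5]
finger_gap: 0.411
t: 13.45
tcp_pos: [0.5288, -0.1835, 0.1576]
tool_rot: [0.722, 0.657, 0.146, 0.161]
force: [-0.4, -0.4, -0.4]
finger_gap: 0.402
pos [ 0.5288 -0.1835  0.1576] shift [-0.007 -0.009  0.155] turn [ 0.0002  0.0002 -0.0006] F [-0.4 -0.4 -0.4] gap 0.402 t 13.45 q [-0.66  0.46  1.99  0.64  0.39 -1.13]
```

View pics/l1.png

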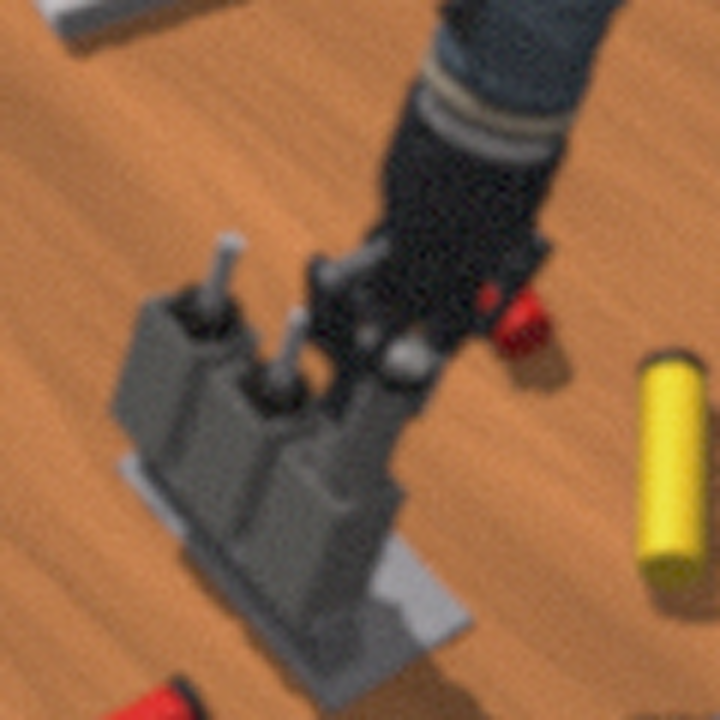

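View pics/l2.png

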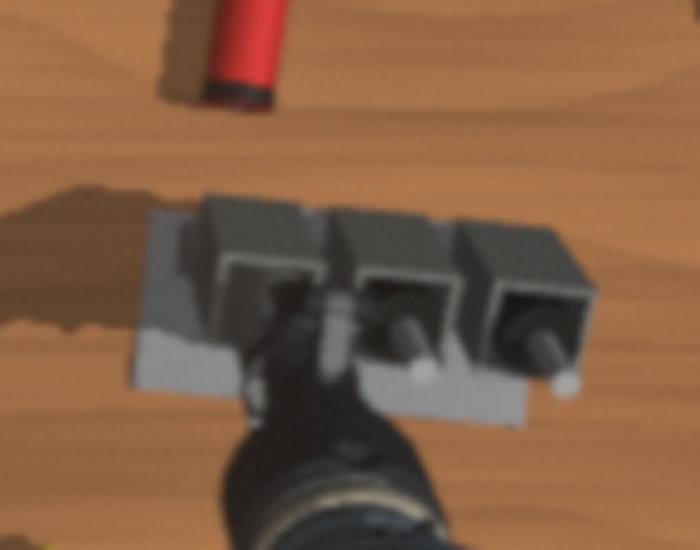

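```bash

python3 -m inch '[[1,[0,0,-0.05],[0,0,0]],[1,[0,0,-0.12],[0,0,0]],[1,[0,0,-0.2],[0,0,0]],[1,[0,0,-0.28],[0,0,0]],[1,[0,0,-0.36],[0,0,0]],[1,[0,0,-0.36],[0,0,0]]]'
python3 - <<'E'
from h import *
T=np.array([.5345,-.1847,.1432])
go(T,pose(0,0,0,-5.2,25,-5.2)[1])
E
python3 -m inch '[[1,[0,0,-0.08],[0,0,0]],[1,[0,0,-0.16],[0,0,0]],[1,[0,0,-0.24],[0,0,0]],[1,[0,0,-0.32],[0,0,0]],[1,[0,0,-0.4],[0,0,0]],[1,[0,0,-0.48],[0,0,0]],[1,[0,0,-0.55],[0,0,0]],[1,[0,0,-0.55],[0,0,0]]]'
python3 - <<'E'
from h import *
T=np.array([.5345,-.1847,.1432])
go(T,pose(0,0,0,-5.2,25,-5.2)[1])
p,d=snapshot("scene");crop(p,165,70,285,190,6,"pics/m1.png");p,d=snapshot("top");crop(p,280,150,420,260,5,"pics/m2.png")
E
```

```text
t: 14.15
tcp_pos: [0.5136, -0.1822, 0.1909]
tool_rot: [0.722, 0.657, 0.146, 0.161]
force: [-0.3, 0.1, -0.7]
finger_gap: 0.411
pos [ 0.5136 -0.1822  0.1909] shift [-0.005 -0.013  0.521] turn [ 0.0004  0.0003 -0.0006] F [-0.3  0.1 -0.7] gap 0.411 t 14.15 q [-0.68  0.38  1.99  0.56  0.46 -1.05]
t: 14.95
tcp_pos: [0.4906, -0.1801, 0.2405]
tool_rot: [0.722, 0.657, 0.146, 0.161]
force: [-0.3, -0.3, -0.9]
finger_gap: 0.409
pos [ 0.4906 -0.1801  0.2405] shift [-0.004 -0.014  1.069] turn [ 0.0004  0.0003 -0.0006] F [-0.3 -0.3 -0.9] gap 0.409 t 14.95 q [-0.71  0.26  1.98  0.46  0.58 -0.97]
```

View pics/m1.png

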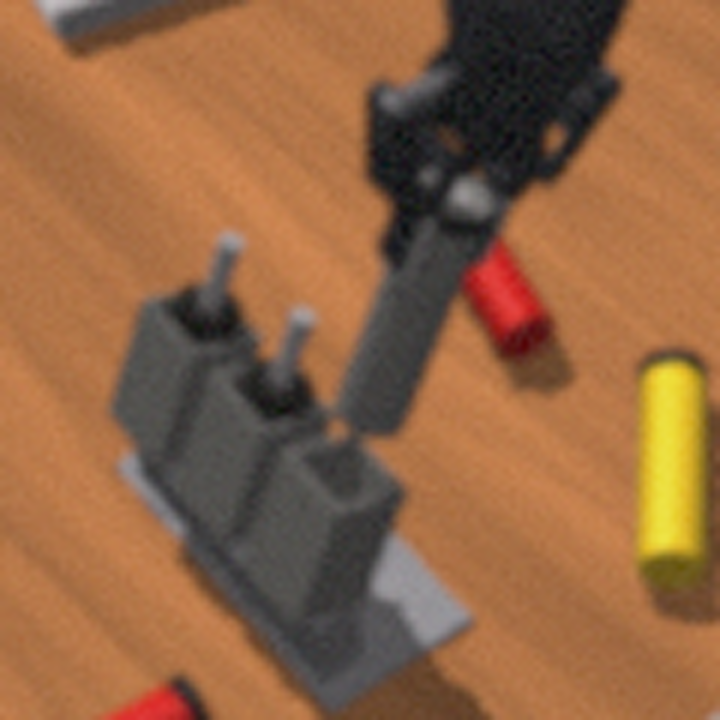

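View pics/m2.png

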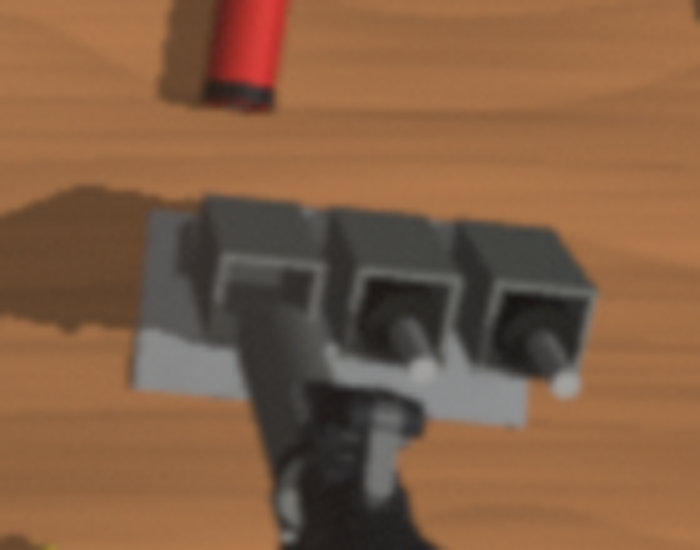

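```bash

python3 -m inch '[[1,[0,0,-0.2],[0,0,0]],[1,[0,0,-0.4],[0,0,0]],[1,[0,0,-0.6],[0,0,0]],[1,[0,0,-0.6],[0,0,0]]]'
python3 - <<'E'
from h import *
go(np.array([.48,-.17,.30]),pose(0,0,0,-5.2)[1])
E
```

```text
t: 15.45
tcp_pos: [0.4656, -0.1781, 0.2955]
tool_rot: [0.722, 0.657, 0.146, 0.162]
force: [0.3, 0.0, -0.7]
finger_gap: 0.409
pos [ 0.4656 -0.1781  0.2955] shift [0.094 0.141 0.017] turn [ 0.0701  0.0004 -0.0006] F [ 0.3  0.  -0.7] gap 0.409 t 15.45 q [-0.75  0.13  1.96  0.4   0.73 -0.91]
```

```bash

python3 -m inch '[[1,[0.094,0.14,0.017],[0.02,0,0]],[1,[0.094,0.14,0.017],[0.04,0,0]],[1,[0.094,0.14,0.017],[0.06,0,0]],[1,[0.094,0.14,0.017],[0.0701,0.0004,-0.0006]],[1,[0.094,0.14,0.017],[0.0701,0.0004,-0.0006]],[1,[0.094,0.14,0.017],[0.0701,0.0004,-0.0006]]]'
python3 - <<'E'
from h import *
go(np.array([.6406,.2054,.26]),pose(0,0,0,87.3)[1])
p,d=snapshot("scene");cv2.imwrite("pics/n1.png",p)
E
```

```text
t: 16.05
tcp_pos: [0.4793, -0.1688, 0.2966]
tool_rot: [0.738, 0.675, -0.0, -0.003]
force: [-0.3, 0.6, -1.1]
finger_gap: 0.411
pos [ 0.4793 -0.1688  0.2966] shift [3.87  1.273 0.376] turn [-0.     -0.0011 -0.2568] F [-0.3  0.6 -1.1] gap 0.411 t 16.05 q [-0.56  0.29  1.63  0.    1.22 -0.47]
```

View pics/n1.png

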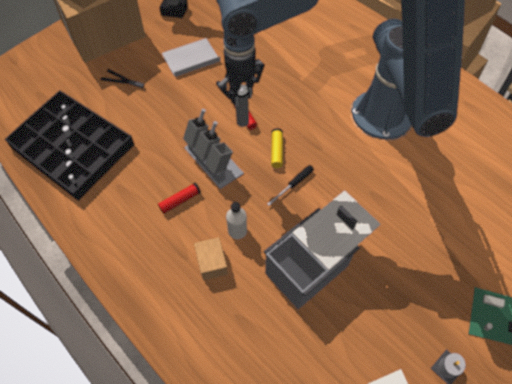

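```bash

python3 -m inch '[[1,[0.25,0.08,0],[0,0,0]],[1,[0.6,0.2,0],[0,0,0]],[1,[1,0.33,0],[0,0,0]],[1,[1,0.33,0],[0,0,0]]]'
python3 -m inch '[[1,[0.4,0.13,0],[0,0,0]],[1,[0.8,0.26,0],[0,0,0]],[1,[1,0.33,0],[0,0,0]],[1,[1,0.33,0],[0,0,0]]]'
python3 -m inch '[[1,[0.4,0.13,0],[0,0,0]],[1,[0.8,0.26,0],[0,0,0]],[1,[1,0.33,0],[0,0,0]],[1,[1,0.33,0],[0,0,0]]]'
python3 -m inch '[[1,[0.3,0.1,0],[0,0,-0.02]],[1,[0.6,0.2,0],[0,0,-0.04]],[1,[0.87,0.28,0],[0,0,-0.06]],[1,[0.87,0.28,0],[0,0,-0.08]],[1,[0.87,0.28,0],[0,0,-0.1]],[1,[0.87,0.28,0],[0,0,-0.12]],[1,[0.87,0.28,0],[0,0,-0.14]],[1,[0.87,0.28,0],[0,0,-0.16]],[1,[0.87,0.28,0],[0,0,-0.18]],[1,[0.87,0.28,0],[0,0,-0.2]],[1,[0.87,0.28,0],[0,0,-0.22]],[1,[0.87,0.28,0],[0,0,-0.24]],[1,[0.87,0.28,0],[0,0,-0.257]],[1,[0.87,0.28,0],[0,0,-0.257]],[1,[0.87,0.28,0],[0,0,-0.257]],[1,[0.87,0.28,0],[0,0,-0.257]]]'
python3 - <<'E'
from h import *
go(np.array([.6406,.2054,.26]),pose(0,0,0,87.3)[1])
p,d=snapshot("scene");crop(p,230,150,400,310,4,"pics/o1.png");p,d=snapshot("top");crop(p,90,120,230,250,5,"pics/o2.png")
E
```

```text
t: 16.5
tcp_pos: [0.5214, -0.0688, 0.2981]
tool_rot: [0.737, 0.676, 0.001, -0.003]
force: [-0.5, -0.1, -0.8]
finger_gap: 0.411
t: 16.9
tcp_pos: [0.5631, 0.0256, 0.2982]
tool_rot: [0.737, 0.675, 0.0, -0.002]
force: [-0.4, 0.1, -0.9]
finger_gap: 0.414
t: 17.3
tcp_pos: [0.6053, 0.1212, 0.2982]
tool_rot: [0.738, 0.675, -0.0, -0.002]
force: [-0.1, -0.6, -1.1]
finger_gap: 0.411
t: 18.9
tcp_pos: [0.6408, 0.2034, 0.2987]
tool_rot: [0.025, 1.0, 0.001, -0.002]
force: [0.6, -0.5, -0.7]
finger_gap: 0.41
pos [0.6408 0.2034 0.2987] shift [0.001 0.019 0.387] turn [ 0.0003 -0.0006 -0.0003] F [ 0.6 -0.5 -0.7] gap 0.41 t 18.9 q [ 0.14  0.54  1.22  0.    1.39 -1.38]
```

View pics/o1.png

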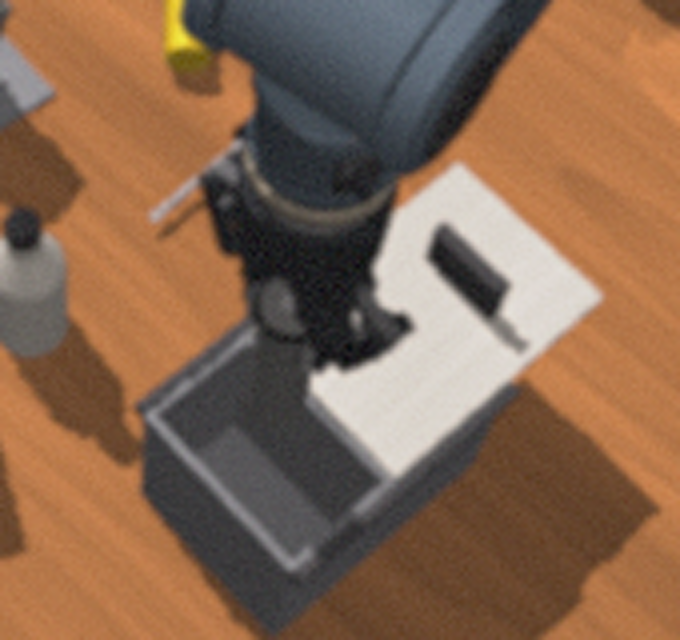

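View pics/o2.png

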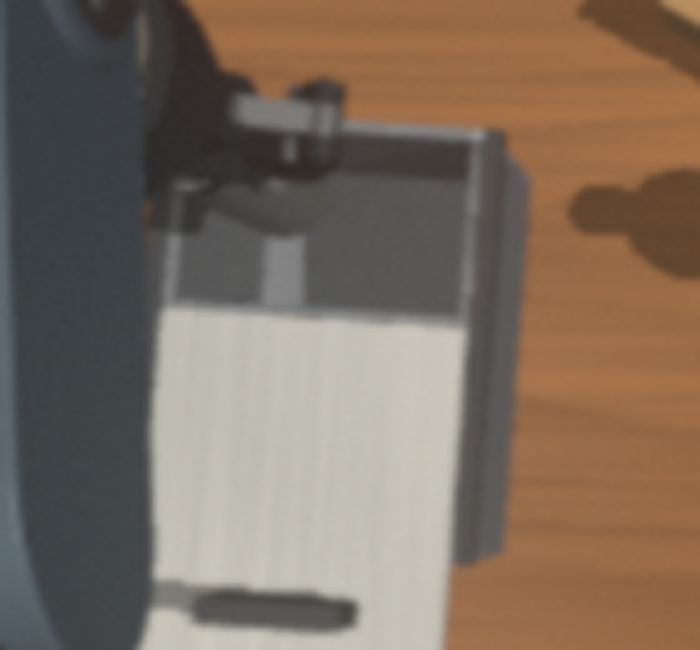

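```bash

python3 -m inch '[[1,[0,0.019,0.2],[0,0,0]],[1,[0,0.019,0.5],[0,0,0]],[1,[0,0.019,0.8],[0,0,0]],[1,[0,0.019,1],[0,0,0]],[1,[0,0.019,1],[0,0,0]]]'
python3 -m inch '[[1,[0,0,0.2],[0,0,0]],[1,[0,0,0.4],[0,0,0]],[1,[0,0,0.6],[0,0,0]],[1,[0,0,0.75],[0,0,0]],[1,[0,0,0.85],[0,0,0]],[1,[0,0,0.93],[0,0,0]],[1,[0,0,0.93],[0,0,0]],[1,[0,0,0.93],[0,0,0]]]'
python3 - <<'E'
from h import *
go(np.array([.6406,.2054,.0943]),pose(0,0,0,87.3)[1])
p,d=snapshot("scene");crop(p,230,150,400,310,4,"pics/p1.png")
E
```

```text
t: 19.5
tcp_pos: [0.6381, 0.2063, 0.1949]
tool_rot: [0.023, 1.0, 0.001, -0.006]
force: [-0.8, 0.2, -1.2]
finger_gap: 0.408
t: 20.3
tcp_pos: [0.641, 0.207, 0.1063]
tool_rot: [0.023, 1.0, 0.001, -0.001]
force: [0.5, -0.3, -0.8]
finger_gap: 0.407
pos [0.641  0.207  0.1063] shift [ 0.003 -0.017  0.12 ] turn [ 0.0004 -0.0003  0.0001] F [ 0.5 -0.3 -0.8] gap 0.407 t 20.3 q [ 0.15  0.74  1.4   0.    1.01 -1.38]
```

View pics/p1.png

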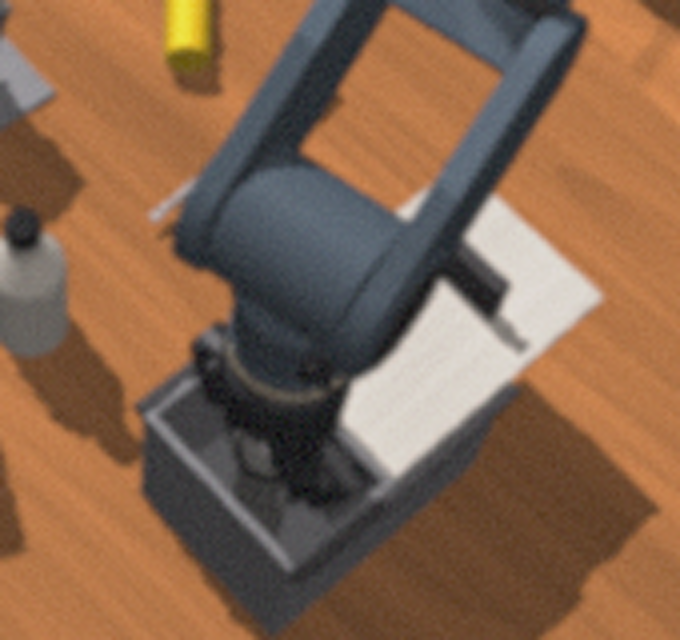

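```bash

python3 -m inch '[[1,[0,0,0.03],[0,0,0]],[1,[0,0,0.06],[0,0,0]],[1,[0,0,0.08],[0,0,0]],[1,[0,0,0.09],[0,0,0]],[1,[0,0,0.09],[0,0,0]]]'
python3 -m inch '[[1,[0,0,0.01],[0,0,0]],[1,[0,0,0.02],[0,0,0]],[1,[0,0,0.02],[0,0,0]],[1,[0,0,0.02],[0,0,0]]]'
python3 -m inch '[[1,[0,0,0.01],[0,0,0]],[1,[0,0,0.01],[0,0,0]],[1,[0,0,0.01],[0,0,0]]]'
```

```text
t: 20.85
tcp_pos: [0.6402, 0.2069, 0.0964]
tool_rot: [0.023, 1.0, 0.001, -0.002]
force: [-1.0, 0.5, -1.9]
finger_gap: 0.41
t: 21.25
tcp_pos: [0.6406, 0.207, 0.0951]
tool_rot: [0.023, 1.0, 0.001, -0.001]
force: [-0.6, -0.7, 1.5]
finger_gap: 0.41
t: 21.55
tcp_pos: [0.6407, 0.207, 0.0951]
tool_rot: [0.023, 1.0, 0.001, -0.001]
force: [-1.2, -0.5, 5.8]
finger_gap: 0.408
```

```bash

python3 -m inch '[[0.1,[0,0,0],[0,0,0]],[0,[0,0,0],[0,0,0]],[-0.2,[0,0,0],[0,0,0]],[-0.4,[0,0,0],[0,0,0]],[-0.4,[0,0,0],[0,0,0]],[-0.4,[0,0,0],[0,0,0]]]' 30
python3 -m inch '[[-0.4,[0,0,-0.1],[0,0,0]],[-0.4,[0,0,-0.3],[0,0,0]],[-0.4,[0,0,-0.5],[0,0,0]],[-0.4,[0,0,-0.75],[0,0,0]],[-0.4,[0,0,-1],[0,0,0]],[-0.4,[0,0,-1],[0,0,0]]]'
python3 -m inch '[[-1,[0,0,-0.3],[0,0,0]],[-1,[0,0,-0.3],[0,0,0]],[-1,[0,0,-0.3],[0,0,0]]]'
python3 - <<'E'
from h import *
# fin now about 0.0838+0.0035 closer; hover
go(np.array([.472,.2127,.231]),pose(0,0,0,-2.7)[1])
p,d=snapshot("scene");crop(p,230,150,400,310,4,"pics/r1.png");p,d=snapshot("top");crop(p,90,120,230,250,5,"pics/r2.png")
E
```

```text
t: 22.15
tcp_pos: [0.6403, 0.207, 0.0935]
tool_rot: [0.023, 1.0, 0.001, -0.002]
force: [0.1, -0.1, -0.5]
finger_gap: 0.697
t: 22.75
tcp_pos: [0.6436, 0.2072, 0.199]
tool_rot: [0.023, 1.0, 0.002, 0.003]
force: [0.8, 0.3, -0.3]
finger_gap: 0.701
t: 23.05
tcp_pos: [0.6408, 0.2066, 0.2239]
tool_rot: [0.023, 1.0, 0.001, -0.001]
force: [-0.3, 0.6, -0.4]
finger_gap: 0.996
pos [0.6408 0.2066 0.2239] shift [ 1.689 -0.018 -0.067] turn [ 0.     -0.0006  0.2501] F [-0.3  0.6 -0.4] gap 0.996 t 23.05 q [ 0.14  0.6   1.31  0.    1.23 -1.38]
```

View pics/r1.png

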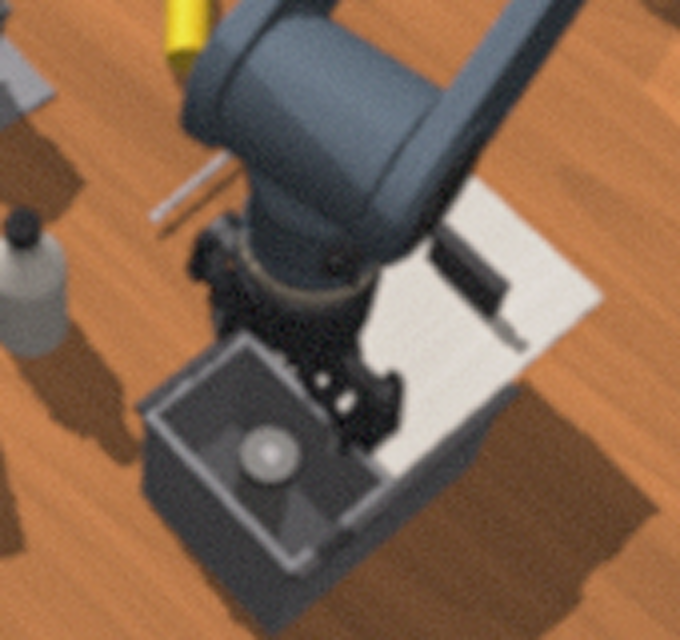

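View pics/r2.png

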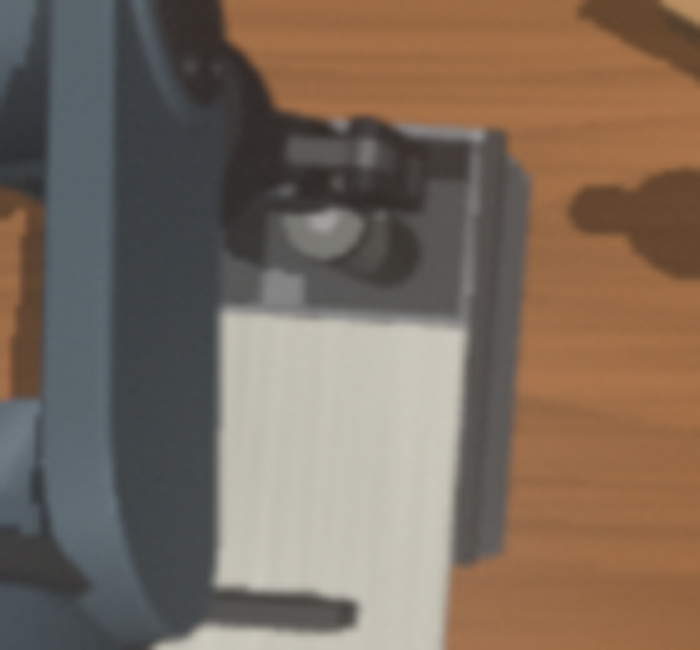

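```bash

python3 -m inch '[[-1,[0.4,0,-0.07],[0,0,0]],[-1,[0.8,0,-0.07],[0,0,0]],[-1,[1,0,-0.07],[0,0,0]],[-1,[1,0,-0.07],[0,0,0]]]'
python3 -m inch '[[-1,[0.3,-0.01,0],[0,0,0.02]],[-1,[0.6,-0.018,0],[0,0,0.04]],[-1,[0.69,-0.018,0],[0,0,0.06]],[-1,[0.69,-0.018,0],[0,0,0.08]],[-1,[0.69,-0.018,0],[0,0,0.1]],[-1,[0.69,-0.018,0],[0,0,0.12]],[-1,[0.69,-0.018,0],[0,0,0.14]],[-1,[0.69,-0.018,0],[0,0,0.16]],[-1,[0.69,-0.018,0],[0,0,0.18]],[-1,[0.69,-0.018,0],[0,0,0.2]],[-1,[0.69,-0.018,0],[0,0,0.22]],[-1,[0.69,-0.018,0],[0,0,0.24]],[-1,[0.69,-0.018,0],[0,0,0.25]],[-1,[0.69,-0.018,0],[0,0,0.25]],[-1,[0.69,-0.018,0],[0,0,0.25]]]'
python3 - <<'E'
from h import *
go(np.array([.472,.2127,.1575]),pose(0,0,0,-2.7)[1])
E
```

```text
t: 23.55
tcp_pos: [0.5367, 0.2114, 0.2296]
tool_rot: [0.023, 1.0, 0.001, -0.005]
force: [1.1, -0.4, 0.7]
finger_gap: 0.996
t: 25.05
tcp_pos: [0.4726, 0.2126, 0.2307]
tool_rot: [0.723, 0.691, -0.0, -0.002]
force: [0.2, -1.0, -0.7]
finger_gap: 1.002
pos [0.4726 0.2126 0.2307] shift [-0.001 -0.003  0.732] turn [-0.0006 -0.0004  0.0003] F [ 0.2 -1.  -0.7] gap 1.002 t 25.05 q [0.2  0.39 1.7  0.   1.06 0.25]
```

Down, grip, then push the cover closed, watching force near the end.

```bash

python3 -m inch '[[-1,[0,0,0.3],[0,0,0]],[-1,[0,0,0.6],[0,0,0]],[-1,[0,0,0.73],[0,0,0]],[-1,[0,0,0.73],[0,0,0]],[0,[0,0,0.73],[0,0,0]],[0.4,[0,0,0.73],[0,0,0]],[0.7,[0,0,0.73],[0,0,0]],[1,[0,0,0.73],[0,0,0]],[1,[0,0,0.73],[0,0,0]],[1,[0,0,0.73],[0,0,0]],[1,[0,0,0.73],[0,0,0]]]' 60
python3 -m inch '[[1,[0,0.04,0],[0,0,0]],[1,[0,0.1,0],[0,0,0]],[1,[0,0.18,0],[0,0,0]],[1,[0,0.26,0],[0,0,0]],[1,[0,0.34,0],[0,0,0]],[1,[0,0.42,0],[0,0,0]],[1,[0,0.5,0],[0,0,0]],[1,[0,0.58,0],[0,0,0]],[1,[0,0.66,0],[0,0,0]],[1,[0,0.74,0],[0,0,0]],[1,[0,0.8,0],[0,0,0]],[1,[0,0.85,0],[0,0,0]],[1,[0,0.85,0],[0,0,0]],[1,[0,0.85,0],[0,0,0]],[1,[0,0.85,0],[0,0,0]]]'
python3 - <<'E'
from h import *
go(np.array([.5593,.2084,.1577]),pose(0,0,0,-2.7)[1])
E
```

```text
t: 26.15
tcp_pos: [0.4719, 0.213, 0.1589]
tool_rot: [0.723, 0.69, 0.0, -0.002]
force: [-1.4, -0.4, 6.6]
finger_gap: 0.131
t: 27.65
tcp_pos: [0.5561, 0.2088, 0.159]
tool_rot: [0.723, 0.69, -0.0, -0.002]
force: [-3.9, -1.8, 7.8]
finger_gap: 0.13
pos [0.5561 0.2088 0.159 ] shift [-0.003  0.032  0.012] turn [-0.0006 -0.0004  0.0001] F [-3.9 -1.8  7.8] gap 0.13 t 27.65 q [0.17 0.58 1.58 0.   0.99 0.21]
```

```bash

python3 -m inch '[[1,[0,0.02,0],[0,0,0]],[1,[0,0.03,0],[0,0,0]],[1,[0,0.03,0],[0,0,0]],[1,[0,0.03,0],[0,0,0]]]'
python3 -m inch '[[1,[0,0.01,0],[0,0,0]],[1,[0,0.02,0],[0,0,0]],[1,[0,0.02,0],[0,0,0]],[1,[0,0.02,0],[0,0,0]]]'
python3 -m inch '[[1,[0,0.01,0],[0,0,0]],[1,[0,0.02,0],[0,0,0]],[1,[0,0.02,0],[0,0,0]],[1,[0,0.02,0],[0,0,0]]]'
```

```text
t: 28.05
tcp_pos: [0.5581, 0.2087, 0.159]
tool_rot: [0.723, 0.69, -0.001, -0.003]
force: [-5.3, -0.3, 9.0]
finger_gap: 0.124
t: 28.45
tcp_pos: [0.5594, 0.2087, 0.159]
tool_rot: [0.723, 0.691, -0.002, -0.003]
force: [-5.4, -0.7, 9.9]
finger_gap: 0.131
t: 28.85
tcp_pos: [0.5594, 0.2086, 0.159]
tool_rot: [0.723, 0.691, -0.003, -0.005]
force: [-10.3, -0.5, 13.5]
finger_gap: 0.127
```

```bash

python3 -m inch '[[1,[0,0.01,0],[0,0,0]],[1,[0,0.02,0],[0,0,0]],[1,[0,0.02,0],[0,0,0]],[1,[0,0.02,0],[0,0,0]]]'
python3 -m inch '[[1,[0,-0.03,0],[0,0,0]],[1,[0,-0.04,0],[0,0,0]],[1,[0,-0.04,0],[0,0,0]],[1,[0,-0.04,0],[0,0,0]]]'
python3 -m inch '[[0.3,[0,0,0],[0,0,0]],[0.3,[0,0,0],[0,0,0]],[0.3,[0,0,0],[0,0,0]],[0.3,[0,0,0],[0,0,0]],[0.3,[0,0,0],[0,0,0]]]' 30
python3 -m inch '[[0,[0,0,-0.3],[0,0,0]],[-1,[0,0,-0.7],[0,0,0]],[-1,[0,0,-1],[0,0,0]],[-1,[0,0,-1],[0,0,0]]]'
python3 -m inch '[[-1,[0,-0.5,-0.3],[0,0,0]],[-1,[0,-0.9,-0.6],[0,0,0]],[-1,[0.5,-1,-0.6],[0,0,0]],[-1,[1,-1,-0.6],[0,0,0]],[-1,[1,-1,-0.6],[0,0,0]]]'
python3 -m inch '[[-1,[0.5,0,0],[0,0,0]],[-1,[1,0,0],[0,0,0]],[-1,[1,0,0],[0,0,0]],[-1,[1,0,0],[0,0,0]],[-1,[1,0,0],[0,0,0]]]'
python3 - <<'E'
from h import *
print(sense()["qd"].round(3))
p,d=snapshot("scene");cv2.imwrite("pics/s1.png",p);crop(p,255,200,365,310,6,"pics/s3.png");p,d=snapshot("top");cv2.imwrite("pics/s2.png",p)
for n,nm in(("top","s2"),("scene","s1")):
    a=cv2.imread(f"pics/{n}0.png");b=cv2.imread(f"pics/{nm}.png")
    print(n,"shift of stand patch",[cv2.phaseCorrelate(cv2.cvtColor(a,6)[y0:y1,x0:x1].astype(np.float32),cv2.cvtColor(b,6)[y0:y1,x0:x1].astype(np.float32)) for x0,y0,x1,y1 in([(345,180,405,240),(110,135,190,240),(225,140,275,190)] if n=="top" else [(178,105,222,190),(255,205,365,310)])])
E
```

```text
t: 29.25
tcp_pos: [0.5594, 0.2087, 0.159]
tool_rot: [0.723, 0.691, -0.005, -0.006]
force: [-14.8, -0.7, 16.3]
finger_gap: 0.129
t: 29.65
tcp_pos: [0.5594, 0.2086, 0.159]
tool_rot: [0.723, 0.691, -0.002, -0.003]
force: [-6.3, -1.0, 10.1]
finger_gap: 0.129
t: 30.15
tcp_pos: [0.5617, 0.2086, 0.1577]
tool_rot: [0.723, 0.69, -0.0, -0.002]
force: [-0.7, -0.1, 0.4]
finger_gap: 0.351
t: 30.55
tcp_pos: [0.5651, 0.209, 0.263]
tool_rot: [0.723, 0.691, 0.004, 0.001]
force: [0.1, 0.6, 1.5]
finger_gap: 0.977
t: 31.05
tcp_pos: [0.466, 0.3173, 0.3185]
tool_rot: [0.722, 0.692, 0.001, -0.003]
force: [-1.2, -1.1, -0.7]
finger_gap: 1.003
t: 31.55
tcp_pos: [0.4712, 0.4112, 0.3178]
tool_rot: [0.724, 0.69, -0.001, -0.002]
force: [-0.2, 0.1, 0.0]
finger_gap: 0.998
[-0.014 -0.014  0.001  0.004  0.     0.001]
top shift of stand patch [((0.010998043131060342, 0.040853080471130454), 0.9535467693540784), ((-0.01235697414173842, -0.2577835286239818), 0.9885666805284995), ((-0.03094968349491012, -0.0457955710662894), 1.0082973373413087)]
scene shift of stand patch [((0.5155021702414686, -0.022074695978652414), 1.0141129532566777), ((-0.17992176177971686, 0.13225294617001992), 1.09612017619757)]
```

View pics/s1.png

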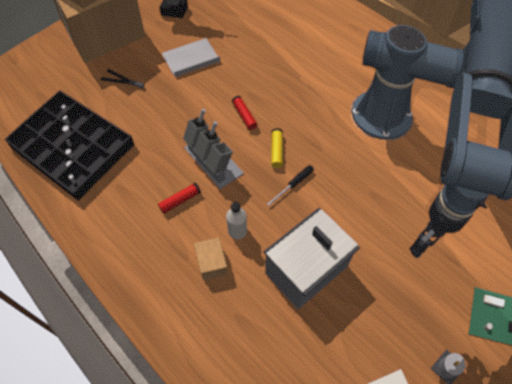

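View pics/s2.png

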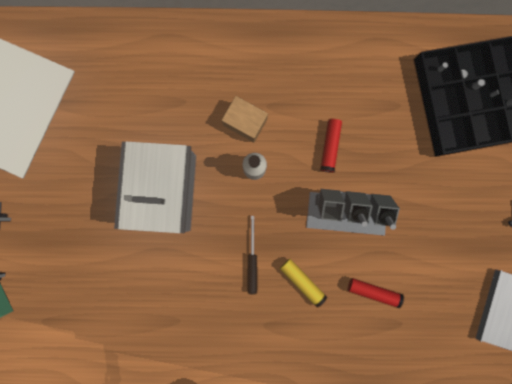

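View pics/s3.png

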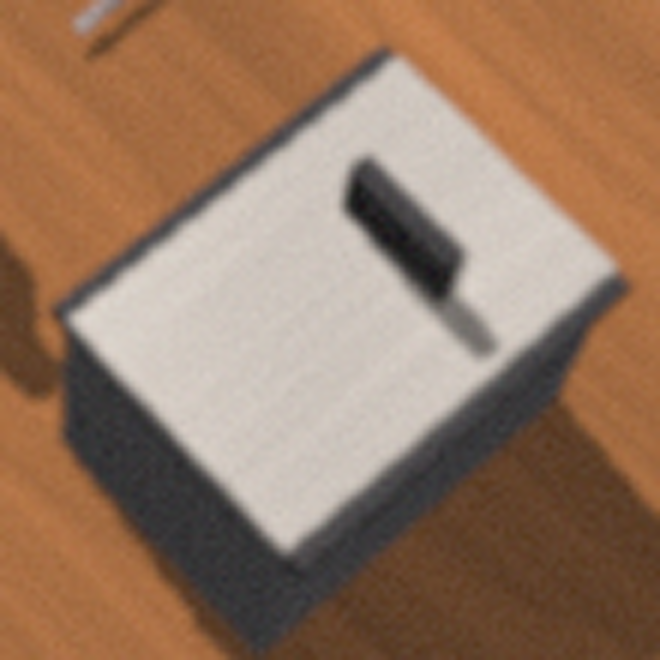

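```bash
python3 -m inch '[[-1,[0,0,0],[0,0,0]],[-1,[0,0,0],[0,0,0]]]'; python3 -c "from station import sign_off; print(sign_off())"
```

```text
t: 31.85
tcp_pos: [0.4717, 0.4118, 0.3191]
tool_rot: [0.724, 0.69, -0.0, -0.002]
force: [-0.3, 0.4, -0.5]
finger_gap: 1.0
the job is handed in; nothing more can be done
None
```

The job is done and handed in at 31.85 s, well inside the 67 s limit. I did it in the order asked:

- **Cover opening:** I pulled it open to about 88 mm. The camera read 85 mm part-way, and I then pulled another 3.5 mm.
- **Drum:** I drew the grey drum out of the +y sleeve along its 25° axis, stood it upright and lowered it into the rear compartment. It touched the floor at about 6 N before I let go.
- **Cover closing:** I pushed it shut until it stopped moving, with the force rising to about 15 N sideways. I then released it and moved the arm clear.

**Last checks:**
- **Drum:** a picture after release showed it standing upright in the rear compartment. It has been covered since, so I could not check it again.
- **Box and cover:** the cover looks flush with the box.
- **Stand and rollers:** in the top view the stand with both rollers has not moved (under 0.05 px). The scene view gave about 0.5 px for the same area, and I went by the top view.
- **Other items:** the bottle measured under 0.06 px of shift. The driver and carton I compared by eye only, and they look the same.

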